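# Caliper a drive-tube offcut

### The arm

A 7-joint arm with a two-finger parallel gripper is mounted at the origin on the work surface. World frame = base frame: x ahead of the robot, y to its left, z up, the work surface at z = 0. Lengths are in m, angles in rad, forces in N, time in s.
With the tool pointing down it reaches from about 0.425 to 0.875 m from the base axis. Payload 4.7 kg.
Tool frame: the origin (TCP) lies at the very end of the fingers, on their centre line; the grasp point (between the pads) lies 19 mm behind it (ctrl.grasp_offset is the distance from the TCP to the grasp point, in m); z points along the fingers, y is the direction in which the jaws open and shut (so a half turn about z gives the same grasp; the last joint's range is limited). The gripper opens to 87 mm and grips with 3 to 60 N. Pads are 19 mm wide; open, the fingers measure 117 mm over their backs; the gripper's body (75 mm by 190 mm) begins 51 mm behind the grasp point.
Start: joints at [1.328, 0.321, -0.07, 1.45, 0.023, 1.371, -0.057], TCP at [0.165, -0.629, 0.223] pointing down, gripper open.
Joint ranges: [-2.86, 2.86], [-0.3, 2.09], [-1.38, 1.24], [0.06, 2.45], [-1.56, 4.7], [0.09, 2.05], [-2.69, 2.69]. Speed limits (rad/s): [2.57, 2.57, 3.14, 3.14, 3.14, 3.14, 3.14].

### API

Orientations are given as a rotation vector (axis times angle).
In Python, from bench import ctrl gives the robot as it stands.
- The arm moves only by the shell command python3 -m creep 'ROWS' [FORCE]. ROWS is JSON, a list that holds one entry, the list of rows, each a list of 7 numbers: the opening, from 0 (shut) to 1 (fully open), then the shift along the tool's x, y, z in mm, then the turn, a rotation vector about the tool's x, y, z in rad. In form: [[[grip, dx, dy, dz, rx, ry, rz], ...]]. A call has 1 to 5 rows; each row is the pose to reach, as a shift and turn from the pose commanded when the call began, along the tool's axes at that moment; what a row does not reach only later rows make up. A row lasts 1/10 s, in which the tool goes at most 50 mm and 8.59 degrees, less where a joint would pass 70% of its speed; a pose out of reach is approached as far as the arm can. A call with a gripper value outside its range is refused whole. The fingers move at their own pace and stop on an object; FORCE is the grip in N (left out, the last holds). Time passes only in rows, so rows that repeat a pose let the fingers close. It gives the time, the measured TCP pose, the force and the opening at its end, in the units of the state.
- ctrl.get_state(): the state, without advancing time (a new reading comes with each control period).
- ctrl.get_image(name): name is "side" or "top" or "wrist"; returns the picture (420x560x3 uint8, red, green, blue); there is no depth.
- ctrl.camera_params(name): a dict with "K" (3x3 intrinsics, pixels), "pose" (4x4, takes a point from camera to world coordinates). Camera axes: x right, y down, z forward; pixel columns grow to the right and rows downward; lengths in m; the calibration is good to about 2 mm. The wrist camera is an equidistant fisheye: a pixel r from the principal point sees the ray r / f radians off the axis. A picture is of the moment at which its call begins: read the wrist's pose just before it. camera_params takes no time and is no camera call; for the wrist camera it gives the pose at the moment of the call.
- ctrl.close_job(): hands the job in, once; it reports no verdict.
The state is a dict: "time": time; "joint_positions": joint angles; "qd": joint speeds; "joint_torque": joint torques, N m; "position": TCP position; "tool_rot": TCP orientation; "ft_force": force on the tool from outside, world axes, zero at the start; "torque": the same for the moment, N m; "grip_width": opening from 0.0 (shut) to 1.0 (fully open).
Only numpy, scipy, OpenCV 4.12 (cv2) and the standard library are available. Lean on these libraries where they do the work, as an engineer would, in place of code of your own. Each camera call takes 0.05 s, during which the arm holds its last target. There are 200 camera calls.

### The job

Measure the length of the longer of the two loose aluminium tubes with the bench caliper: slide its jaw open, lay the tube on the two bars between the jaws and let go, then slide the jaw shut until both jaws lightly touch the tube's ends. Do not let the sliding jaw tilt noticeably on the way, and leave it standing square against the tube. Leave everything else on the bench where it is.

Things in the scene. Friction and masses are not known exactly. Their poses are not given: they have to be found in the camera images.
- gauge: Bench caliper fixed to the bench, grey base plate 165 x 320 x 12 mm. Origin at bench level; y runs along the beam, the way the jaw opens; x points from the tube rest to the beam; z up. The steel beam, 24 mm wide, top 62 mm above the bench, lies at x = +45 mm. Nothing on the caliper is taller than the sliding jaw's post.
- rest_mid (a point): Where the long tube's centre is when it lies on the rest touching the fixed jaw: gauge (-35, -25, 66) mm. The rest: two slanted steel bars along y, 30 mm wide over both, y = -127 to +135 mm. They do not stand out beside the tube, 34 mm is free under them, so fingers may pass down beside the tube; 42 mm free to the beam side.
- fixed_face (a point): Point on the measuring face of the fixed jaw, where the axis of a tube in the rest meets it: gauge frame (-35, -80, 66) mm. The face is flat and looks to gauge +y. Jaw blades (both) are 14 mm thick steel, 62 to 84 mm above the bench, from the beam out to gauge x = -63 mm.
- jaw_face (a point): The same point on the measuring face of the sliding jaw (looks to gauge -y); moves with the jaw. Its axes are the sliding jaw's.
- jaw_post (a point): Round upright steel post on the sliding jaw's saddle, above the beam: diameter 26 mm, from 72 mm (saddle top) to 113 mm above the bench. The point is on its axis, 97 mm above the bench, where it can be pinched from above. It lies +80 mm in x and +30 mm in y from jaw_face. The jaw tilts about the post's axis.
- jaw (a joint): Opening between the two jaw faces, m: 0 shut, 0.160 fully open. Starts open 0.030 to 0.070, too little for the tube. Drags with about 5 N and stays where it is left, also when that is too tight. If the post is gripped hard, it cannot turn in the fingers, and a jaw pressed too far tilts only when let go; with the fingers 4 to 8 mm wider apart than the post, it turns freely.
- jaw_tilt (a joint): Tilt of the sliding jaw about its post's vertical axis, rad, 0 = square to the beam, negative when the tube pushes the blade back. It has sprung play, 5 N m per rad: 1 N on the blade at the tube's axis tilts it 0.016 rad and the blade gives 1.3 mm. Pushing at the blade's end tilts it, by the slide's drag alone; moving it by the post does not. Pushing the tube along the bars gives up to 0.03 rad.
- long_tube_mid (a point): Centre of the longer tube, plain aluminium, 110 mm long, 32 mm in diameter, about 0.16 kg, lying on the bench; its x axis is the tube's axis. The tube can roll.
- short_tube_mid (a point): Centre of the shorter tube, plain aluminium, 70 mm long, 32 mm in diameter, lying on the bench; x axis along the tube. To be left alone.
- barrel: Bystander: finned engine cylinder, 66 mm square, 110 mm tall with its plug, standing upright; origin under its centre.
- spray: Bystander: spray can 62 mm in diameter, 130 mm tall, standing; origin under its centre.
- driver: Bystander: screwdriver 200 mm long lying on the bench along its x axis.
Things that resemble listed ones, but are neither listed nor needed, are in the scene too. What is shaped like the part that bears long_tube_mid but yellow is not meant.

How it is judged:
By the outcome, as a careful person would: the job done as asked, in the order asked, and still so for the second after the job is handed in, with the robot touching nothing.
It also fails if it takes over 72 s, if anything falls off the work surface, if the arm or the gripper's body presses on something with over 40 N, if the wrist force passes 120 N, or if a joint passes its speed limit or range.

## Working session

There is one attempt and no reset: what is moved stays moved. The work goes in short steps, Python scripts to look and compute and a shell command to move; the robot and the scene stay as the last step left them, time stands still between calls to the robot, and variables do not carry over. Pictures are saved under pics/ and viewed, about 8 in all and at most 12, crops included, and the job is handed in when it is done.

```bash
ls; mkdir -p pics
python3 - <<'E'
from bench import ctrl
import cv2
s=ctrl.get_state();print(s)
for n in("side","top"):
    p=ctrl.camera_params(n);print(n,p)
    cv2.imwrite(f"pics/{n}0.png",ctrl.get_image(n)[:,:,::-1])
E
```

```text
pics
{'time': 0.0, 'joint_positions': array([ 1.32812097,  0.32181024, -0.0700967 ,  1.45162534,  0.02263137,
        1.37081956, -0.05690775]), 'qd': array([ 0.0001818 , -0.00042374, -0.0024784 , -0.00150502, -0.00036101,
       -0.00017624, -0.00206809]), 'joint_torque': array([ 7.24035181e-05, -4.91292071e+01, -4.03772732e-01, -3.12525809e+01,
       -6.40113931e-02,  4.37561644e-02,  1.41143446e-04]), 'position': array([ 0.16488703, -0.62818147,  0.22149484]), 'tool_rot': array([-3.11390345e+00, -4.02060302e-01,  5.69675956e-04]), 'ft_force': array([-0.86924652, -0.73694885, -0.14285891]), 'torque': array([ 0.04305173, -0.01318252,  0.00488863]), 'grip_width': 0.9957998859337642}
side {'K': array([[518.00555851,   0.        , 291.04521437],
       [  0.        , 518.00555851, 214.08445045],
       [  0.        ,   0.        ,   1.        ]]), 'pose': array([[-0.77792413, -0.50092149,  0.37935697,  0.12979738],
       [-0.6283293 ,  0.61433371, -0.4772802 ,  0.43762547],
       [ 0.00602813, -0.60964888, -0.79264866,  0.99875438],
       [ 0.        ,  0.        ,  0.        ,  1.        ]])}
top {'K': array([[441.42649092,   0.        , 286.93846746],
       [  0.        , 441.42649092, 204.42751954],
       [  0.        ,   0.        ,   1.        ]]), 'pose': array([[-1.15188280e-02, -9.84552234e-01,  1.74711806e-01,
         4.45056906e-01],
       [-9.99933602e-01,  1.13992638e-02, -1.68787982e-03,
        -1.26337068e-01],
       [-3.29780124e-04, -1.74719648e-01, -9.84618168e-01,
         9.07372021e-01],
       [ 0.00000000e+00,  0.00000000e+00,  0.00000000e+00,
         1.00000000e+00]])}
```

View pics/top0.png

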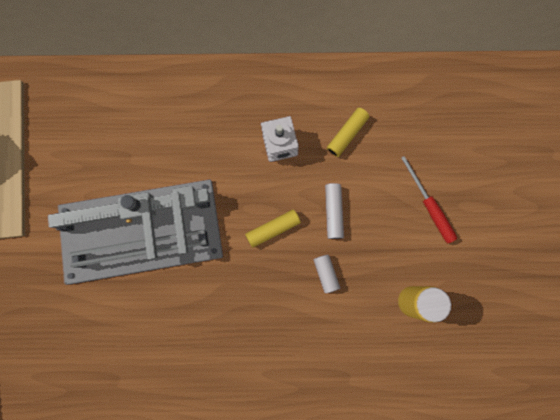

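View pics/side0.png

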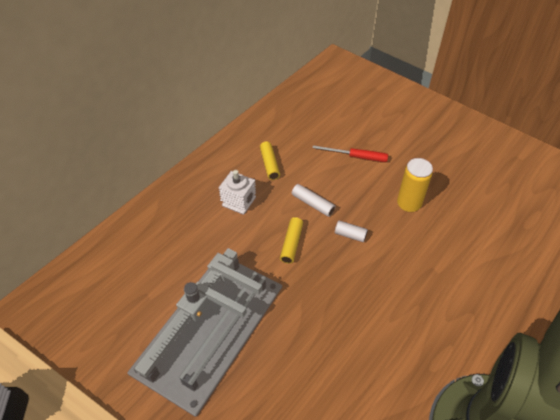

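Top view: gauge around (140,230), post (129,203), long tube (335,211), short tube (328,274). Next, zoomed crops for precise picks.

```bash
cat > h.py <<'E'
import numpy as np, cv2
from bench import ctrl
from scipy.optimize import least_squares
from scipy.spatial.transform import Rotation as R
def proj(n,P,cp=None):
    p=cp or ctrl.camera_params(n);T=np.linalg.inv(p["pose"]);c=np.atleast_2d(P)@T[:3,:3].T+T[:3,3]
    q=c@p["K"].T;return q[:,:2]/q[:,2:]
def ray(n,uv,z):
    p=ctrl.camera_params(n);d=p["pose"][:3,:3]@np.linalg.solve(p["K"],[*uv,1]);o=p["pose"][:3,3]
    return o+d*(z-o[2])/d[2]
E
python3 - <<'E'
from h import *
t=cv2.imread("pics/top0.png");s=cv2.imread("pics/side0.png")
a=cv2.resize(t[170:295,40:235],None,fx=4,fy=4,interpolation=cv2.INTER_CUBIC)
cv2.imwrite("pics/topc.png",a)
b=cv2.resize(s[240:415,120:290],None,fx=3.4,fy=3.4,interpolation=cv2.INTER_CUBIC)
cv2.imwrite("pics/sidec.png",b)
# tube segmentation in top
for n,im,c in(("top",t,(335,211)),("top",t,(328,274)),("side",s,(314,200)),("side",s,(351,232))):
    hsv=cv2.cvtColor(im,cv2.COLOR_BGR2HSV);m=((hsv[...,1]<60)&(hsv[...,2]>90)).astype(np.uint8)
    k,l,st,ce=cv2.connectedComponentsWithStats(m)
    i=l[c[1],c[0]];pts=np.argwhere(l==i)[:,::-1].astype(np.float32)
    r=cv2.minAreaRect(pts);bx=cv2.boxPoints(r)
    print(n,c,st[i],ce[i],r);print([ray(n,q,0.016).round(4)[:2].tolist() for q in bx],ray(n,r[0],.02))
E
```

```text
top (335, 211) [325 183  19  56 875] [333.90628571 210.72      ] ((333.99407958984375, 210.366943359375), (55.03456115722656, 16.161821365356445), 87.45519256591797)
[[0.6468, -0.2065], [0.648, -0.2399], [0.5339, -0.2411], [0.5329, -0.2084]] [ 0.58911866 -0.22354876  0.02      ]
top (328, 274) [314 255  26  38 589] [326.16468591 273.524618  ] ((326.3500061035156, 273.54998779296875), (37.31486892700195, 16.127614974975586), 71.56504821777344)
[[0.4926, -0.1785], [0.5024, -0.2095], [0.4322, -0.231], [0.4227, -0.2003]] [ 0.46216718 -0.20453329  0.02      ]
side (314, 200) [292 184  43  32 542] [312.24907749 199.11439114] ((312.2646484375, 199.05880737304688), (44.41813659667969, 12.519396781921387), 30.963754653930664)
[[0.6434, -0.2036], [0.653, -0.2411], [0.5356, -0.2422], [0.5282, -0.2059]] [ 0.58716269 -0.22038595  0.02      ]
side (351, 232) [335 221  32  21 404] [350.56683168 230.75247525] ((350.415283203125, 230.77857971191406), (31.112695693969727, 13.227056503295898), 16.927513122558594)
[[0.4891, -0.1745], [0.5037, -0.2102], [0.434, -0.2327], [0.4208, -0.1971]] [ 0.46029167 -0.20091979  0.02      ]
```

View pics/topc.png

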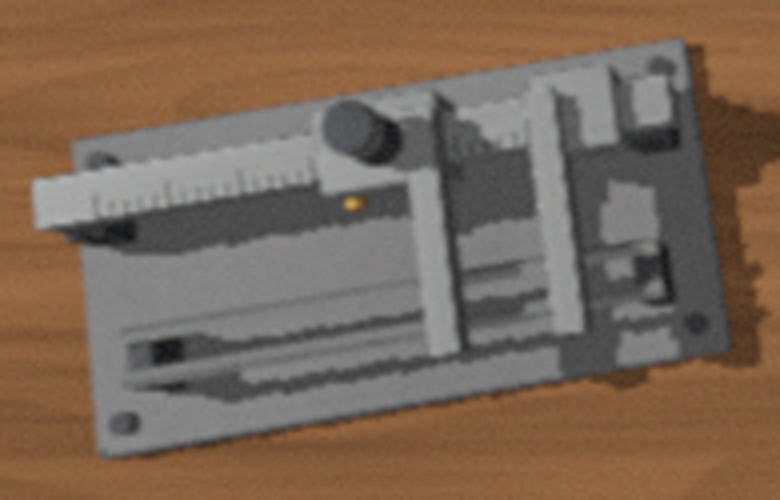

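View pics/sidec.png

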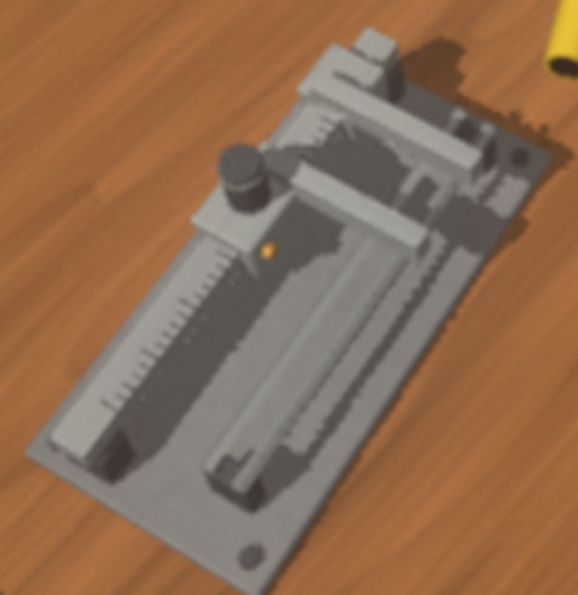

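```bash
cat > fit.py <<'E'
from h import *
obs=[]
def T(u,v):return ("top",(u+.5)/4-.5+40,(v+.5)/4-.5+170)
def S(u,v):return ("side",(u+.5)/3.4-.5+120,(v+.5)/3.4-.5+240)
O=[(T(73,142),(82.5,160,12),0),(T(684,40),(82.5,-160,12),0),(T(730,348),(-82.5,-160,12),0),(T(103,455),(-82.5,160,12),0),
(S(28,454),(82.5,160,12),0),(S(550,155),(-82.5,-160,12),0),
(T(345,115),(45,-50,113),1),(S(243,162),(45,-50,113),1),
(T(461,350),(-63,-80,84),1),(T(430,357),(-63,-66,84),1),
(T(555,333),(-63,-80,84),0),(T(583,328),(-63,-94,84),0)]
def f(p):
    r=[]
    for (n,u,v),P,j in O:
        P=np.array(P,float)/1000
        if j:P[1]+=p[3]
        c,s=np.cos(p[2]),np.sin(p[2])
        W=[p[0]+c*P[0]-s*P[1],p[1]+s*P[0]+c*P[1],P[2]]
        r+=list((proj(n,W)-[u,v])[0])
    return np.array(r)
r=least_squares(f,[.45,.17,.1,.05],x_scale=[.1,.1,.1,.1],loss="soft_l1")
print(r.x,f(r.x).reshape(-1,2).round(1).tolist())
g=r.x
c,s=np.cos(g[2]),np.sin(g[2])
w=lambda x,y:(g[0]+(c*x-s*y)/1000,g[1]+(s*x+c*y)/1000)
print("rest_mid",w(-35,-25),"post",w(45,-50+g[3]*1000))
print("yaw",np.degrees(g[2]))
st=ctrl.get_state();Rm=R.from_rotvec(st["tool_rot"]).as_matrix();print(Rm.round(3),st["position"])
E
python3 fit.py
```

```text
[0.55085675 0.17281615 0.1682603  0.03618982] [[-0.3, 1.2], [0.7, -0.4], [1.4, 1.1], [-0.4, 3.2], [-0.1, -1.7], [1.9, -2.4], [0.2, 1.7], [-2.3, -1.7], [-0.3, -0.7], [-0.1, -1.1], [-4.5, 0.0], [-4.0, -0.1]]
rest_mid (np.float64(0.5205377165663898), np.float64(0.142307843821953)) post (np.float64(0.5975339933722795), np.float64(0.16673703722379118))
yaw 9.640605092952688
[[ 0.967  0.254 -0.001]
 [ 0.254 -0.967  0.002]
 [-0.    -0.002 -1.   ]] [ 0.16492504 -0.62820663  0.22155902]
```

```bash
python3 - <<'E'
s=open("fit.py").read()
s=s.replace("(T(583,328),(-63,-94,84),0)]","(T(583,328),(-63,-94,84),0),(T(124,357),(-35,135,55),0),(T(665,272),(-35,-127,55),0)]")
s=s.replace("        if j:P","        if P[2]==.012:P[0]+=p[4];P[1]+=p[5]\n        if j:P")
s=s.replace(".1,.05]",".1,.05,0,0]").replace("[.1,.1,.1,.1]","[.1]*6")
open("fit.py","w").write(s)
E
python3 fit.py
```

```text
[0.55080105 0.16285206 0.1624083  0.04588452 0.00352596 0.0113047 ] [[-0.9, -0.0], [0.2, -0.7], [0.4, 0.8], [-1.5, 1.9], [-1.5, -1.9], [1.1, -1.9], [0.5, 2.6], [-1.4, -1.5], [-0.3, 0.3], [-0.1, -0.1], [0.7, 0.3], [1.2, 0.2], [-1.0, 0.3], [-1.0, -2.0]]
rest_mid (np.float64(0.5203040018531261), np.float64(0.1325217107293352)) post (np.float64(0.5958743315136482), np.float64(0.16606703271874232))
yaw 9.30531030681481
[[ 0.967  0.254 -0.001]
 [ 0.254 -0.967  0.002]
 [-0.    -0.002 -1.   ]] [ 0.16492504 -0.62820663  0.22155902]
```

```bash
cat >> h.py <<'E'
def delta(p,az=None):
    """tool-axes shift (mm) and rz (rad) from the measured pose to TCP p, tool x azimuth az (deg), tool down"""
    st=ctrl.get_state();M=R.from_rotvec(st["tool_rot"]).as_matrix()
    d=M.T@(np.array(p)-st["position"])*1000
    r=np.zeros(3)
    if az is not None:
        a=np.radians(az);x=np.array([np.cos(a),np.sin(a),0]);z=np.array([0,0,-1.])
        r=R.from_matrix(M.T@np.c_[x,np.cross(z,x),z]).as_rotvec()
    print("t",round(st["time"],2),"pos",st["position"].round(4),"F",st["ft_force"].round(2),"g",round(st["grip_width"],3),"d",d.round(1),"r",r.round(4),"j",st["joint_positions"].round(2))
E
python3 -m creep '[[[1,210,-140,0,0,0,0.09],[1,210,-140,0,0,0,0.09],[1,210,-140,0,0,0,0.09],[1,210,-140,0,0,0,0.09],[1,210,-140,0,0,0,0.09]]]'
python3 -c "
from h import *
delta([.5,-.25,.22],9.3)"
```

```text
time: 0.6
position: [0.3319, -0.4398, 0.2222]
tool_rot: [-3.13, -0.262, 0.001]
ft_force: [0.3, -0.4, 0.7]
grip_width: 0.999
t 0.6 pos [ 0.3319 -0.4398  0.2222] F [ 0.26 -0.35  0.71] g 0.999 d [ 197.2 -159.3    2.2] r [-0.0003  0.0003  0.0044] j [ 1.07  0.12 -0.21  1.69  0.03  1.33 -0.55]
```

```bash
python3 -m creep '[[[1,197,-159,0,0,0,0],[1,197,-159,0,0,0,0],[1,197,-159,0,0,0,0],[1,197,-159,0,0,0,0],[1,197,-159,0,0,0,0]]]' && python3 -m creep '[[[1,78,-200,0,0,0,0],[1,78,-200,0,0,0,0],[1,78,-200,0,0,0,0],[1,78,-200,0,0,0,0],[1,78,-200,0,0,0,0]]]' && python3 -m creep '[[[0.7,78,-200,0,0,0,0],[0.7,78,-200,0,0,0,0],[0.7,78,-200,0,0,0,0],[0.7,78,-200,0,0,0,0],[0.7,78,-200,0,0,0,0]]]'
python3 -c "
from h import *
delta([.5959,.1661,.22],9.3)
p=ctrl.camera_params('wrist');print(p)
cv2.imwrite('pics/w1.png',ctrl.get_image('wrist')[:,:,::-1])"
```

```text
time: 1.1
position: [0.4976, -0.2529, 0.2224]
tool_rot: [3.13, 0.261, -0.001]
ft_force: [0.4, -0.6, 0.1]
grip_width: 0.996
time: 1.6
position: [0.5408, -0.0369, 0.2226]
tool_rot: [-3.127, -0.276, -0.001]
ft_force: [0.2, 0.2, 0.6]
grip_width: 1.0
time: 2.1
position: [0.5832, 0.1726, 0.2222]
tool_rot: [-3.126, -0.274, 0.001]
ft_force: [-0.1, 1.2, -0.3]
grip_width: 0.716
t 2.1 pos [0.5832 0.1726 0.2222] F [-0.13  1.16 -0.32] g 0.716 d [11.4  8.6  2.2] r [-0.0041  0.0003  0.0123] j [ 0.25  0.3  -0.71  1.54  0.2   1.37 -1.87]
{'K': array([[325.1922621 ,   0.        , 281.97576914],
       [  0.        , 325.1922621 , 209.4691197 ],
       [  0.        ,   0.        ,   1.        ]]), 'pose': array([[ 0.17499452, -0.94185096, -0.28686876,  0.66208941],
       [-0.98456042, -0.16864507, -0.04690004,  0.18642887],
       [-0.00420616,  0.29064687, -0.95682114,  0.38461093],
       [ 0.        ,  0.        ,  0.        ,  1.        ]])}
```

View pics/w1.png

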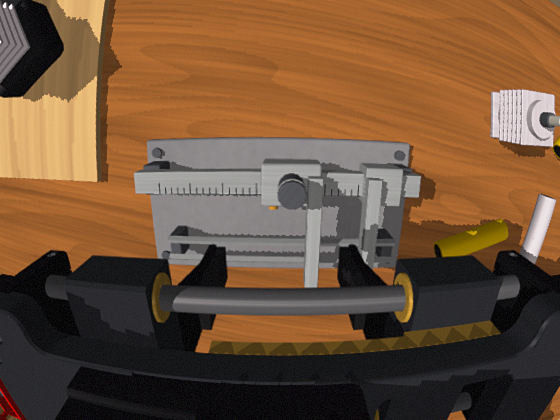

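Wrist view: post top disc about (291,187), blade of the sliding jaw from (313,180) down, fixed jaw at x≈375. Checking the post position with the fisheye model.

```bash
cat >> h.py <<'E'
def wray(uv,z,p=None):
    p=p or ctrl.camera_params("wrist");K=p["K"];d=np.array([uv[0]-K[0,2],uv[1]-K[1,2]]);r=np.hypot(*d);th=r/K[0,0]
    c=np.r_[d/max(r,1e-9)*np.sin(th),np.cos(th)];d=p["pose"][:3,:3]@c;o=p["pose"][:3,3]
    return o+d*(z-o[2])/d[2]
def wproj(P,p=None):
    p=p or ctrl.camera_params("wrist");T=np.linalg.inv(p["pose"]);c=T[:3,:3]@P+T[:3,3]
    th=np.arctan2(np.hypot(c[0],c[1]),c[2]);return p["K"][:2,2]+p["K"][0,0]*th*c[:2]/np.hypot(c[0],c[1])
G=[0.5508,0.1629,0.1624]
def gw(x,y,z):
    c,s=np.cos(G[2]),np.sin(G[2]);return np.array([G[0]+(c*x-s*y)/1e3,G[1]+(s*x+c*y)/1e3,z/1e3])
E
python3 - <<'E'
from h import *
print(wray((292,186),.113))
for n,P in dict(posttop=(45,-4,113),postbot=(45,-4,72),pl1=(86,171.3,12),pl2=(86,-149,12),fixtip=(-63,-80,84),movtip=(-63,-34,84),movbase=(20,-34,84),fixbase=(20,-80,84),restend=(-35,135,55)).items(): print(n,wproj(gw(*P)).round(1))
im=cv2.imread("pics/w1.png");cv2.imwrite("pics/w1c.png",cv2.resize(im[130:300,130:430],None,fx=2.6,fy=2.6,interpolation=cv2.INTER_CUBIC))
E
```

```text
[0.60299354 0.16836092 0.113     ]
posttop [292.9 194.4]
postbot [291.7 184.1]
pl1 [145.8 140. ]
pl2 [411.3 143.3]
fixtip [359.6 286.1]
movtip [317.6 286.7]
movbase [322.3 212.5]
fixbase [367.9 213.1]
restend [169.  248.2]
```

View pics/w1c.png

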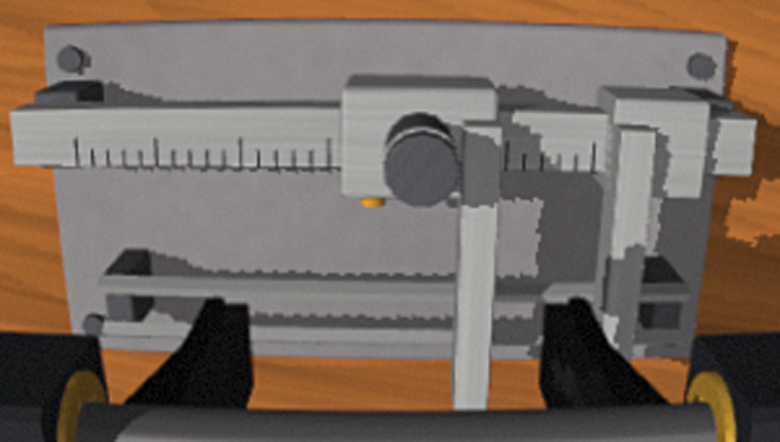

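Prediction and picture agree within 1–2 px (post top at (292,194.7) vs. predicted (292.9,194.4)). Blade runs beside the post, so I keep the TCP above 84 mm.

```bash
python3 -m creep '[[[0.7,11,8,40,0,0,0.012],[0.7,11,8,80,0,0,0.012],[0.7,11,8,105,0,0,0.012],[0.7,11,8,105,0,0,0.012],[0.7,11,8,105,0,0,0.012]]]'
python3 -c "
from h import *
delta([*gw(45,-3.5,89)],9.3)"
```

```text
time: 2.65
position: [0.5967, 0.1582, 0.1178]
tool_rot: [3.132, 0.24, -0.001]
ft_force: [0.5, -0.0, 0.1]
grip_width: 0.704
t 2.65 pos [0.5967 0.1582 0.1178] F [ 0.46 -0.    0.07] g 0.704 d [ 0.4 -8.5 28.7] r [ 0.0006  0.0005 -0.009 ] j [ 0.24  0.4  -0.67  1.64  0.26  1.19 -1.91]
```

```bash
python3 -m creep '[[[0.7,0,-8.5,10,0,0,-0.009],[0.7,0,-8.5,28.5,0,0,-0.009],[0.7,0,-8.5,28.5,0,0,-0.009],[0.37,0,-8.5,28.5,0,0,-0.009],[0.37,0,-8.5,28.5,0,0,-0.009]]]' 10
python3 -m creep '[[[0.37,0,0,0,0,0,0],[0.37,0,0,0,0,0,0],[0.37,0,0,0,0,0,0]]]'
python3 -c "
from h import *
delta([*gw(45,-3.5,89)],9.3)
cv2.imwrite('pics/w2.png',ctrl.get_image('wrist')[:,:,::-1])"
```

```text
time: 3.15
position: [0.5959, 0.1685, 0.0904]
tool_rot: [-3.131, -0.257, -0.003]
ft_force: [-0.5, 0.5, -0.9]
grip_width: 0.594
time: 3.45
position: [0.5953, 0.168, 0.0894]
tool_rot: [3.131, 0.257, 0.001]
ft_force: [0.0, 0.3, 0.5]
grip_width: 0.392
t 3.45 pos [0.5953 0.168  0.0894] F [0.01 0.3  0.5 ] g 0.392 d [0.3 1.4 0.4] r [ 0.0002 -0.0005  0.0013] j [ 0.21  0.43 -0.67  1.67  0.29  1.14 -1.93]
```

View pics/w2.png

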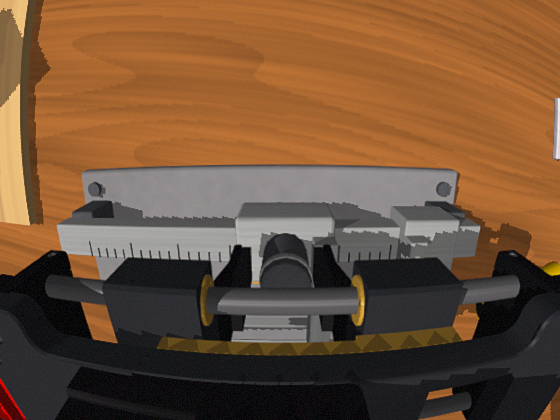

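Post sits between the fingers (col 287, fingers at 235 and 322). Drag it open.

```bash
python3 -m creep '[[[0.37,0,-5,0,0,0,0],[0.37,0,-13,0,0,0,0],[0.37,0,-23,0,0,0,0],[0.37,0,-35,0,0,0,0],[0.37,0,-48,0,0,0,0]]]' && python3 -m creep '[[[0.37,0,-13,0,0,0,0],[0.37,0,-25,0,0,0,0],[0.37,0,-36,0,0,0,0],[0.37,0,-43,0,0,0,0],[0.37,0,-46,0,0,0,0]]]'&& python3 -m creep '[[[0.37,0,0,0,0,0,0],[0.37,0,2,0,0,0,0],[0.37,0,2,0,0,0,0]]]'
python3 -c "
from h import *
delta([*gw(45,90,89)],9.3)"
```

```text
time: 4.0
position: [0.5881, 0.2127, 0.089]
tool_rot: [3.127, 0.253, 0.0]
ft_force: [1.0, -4.8, 2.1]
grip_width: 0.372
time: 4.5
position: [0.5802, 0.2603, 0.0891]
tool_rot: [3.129, 0.257, 0.001]
ft_force: [1.2, -4.9, 2.0]
grip_width: 0.373
time: 4.8
position: [0.5795, 0.2598, 0.0889]
tool_rot: [-3.129, -0.257, 0.001]
ft_force: [0.2, -0.0, -1.0]
grip_width: 0.367
t 4.8 pos [0.5795 0.2598 0.0889] F [ 0.2  -0.02 -0.97] g 0.367 d [ 1.   0.9 -0.1] r [-0.0019  0.0006  0.0017] j [ 0.07  0.47 -0.68  1.63  0.32  1.16 -2.09]
```

```bash
python3 -m creep '[[[0.37,0,0,-40,0,0,0],[0.5,0,0,-85,0,0,0],[0.9,0,0,-110,0,0,0],[0.9,-5,35,-115,0,0,0],[0.9,-12,80,-115,0,0,0]]]' && python3 -m creep '[[[0.9,-29,200,0,0,0,0.15],[0.9,-29,200,0,0,0,0.15],[0.9,-29,200,0,0,0,0.15],[0.9,-29,200,0,0,0,0.15],[0.9,-29,200,0,0,0,0.15]]]'&& python3 -m creep '[[[0.9,0,150,0,0,0,0],[0.9,0,150,0,0,0,0],[0.9,0,150,0,0,0,0],[0.9,0,150,0,0,0,0],[0.9,0,150,0,0,0,0]]]'
python3 -c "
from h import *
delta([.5885,-.2225,.2],0.7)
p=ctrl.camera_params('wrist');im=ctrl.get_image('wrist')[:,:,::-1]
cv2.imwrite('pics/w3.png',im);np.save('w3.npy',[p['K'],p['pose']],allow_pickle=True) if 0 else None
print([wproj(np.array(P),p).round(1).tolist() for P in((.6435,-.2218,.016),(.5335,-.2232,.016),(.588,-.2225,.032))])
t=ctrl.get_image('top')[:,:,::-1];cv2.imwrite('pics/top1.png',t)
a=cv2.resize(t[170:290,40:240],(780,468),interpolation=cv2.INTER_CUBIC);cv2.imwrite('pics/top1c.png',a)
"
```

```text
time: 5.3
position: [0.5809, 0.1821, 0.2059]
tool_rot: [-3.126, -0.268, -0.005]
ft_force: [2.1, -0.5, -0.9]
grip_width: 0.65
time: 5.8
position: [0.5851, -0.0335, 0.2034]
tool_rot: [3.138, 0.002, -0.001]
ft_force: [-0.8, -0.5, -0.3]
grip_width: 0.897
time: 6.3
position: [0.5872, -0.1747, 0.2034]
tool_rot: [-3.14, -0.017, 0.0]
ft_force: [-0.3, 1.0, -0.3]
grip_width: 0.9
t 6.3 pos [ 0.5872 -0.1747  0.2034] F [-0.29  0.96 -0.3 ] g 0.9 d [ 0.8 47.8  3.4] r [-0.0018  0.0003 -0.0014] j [ 0.66  0.29 -0.5   1.56  0.14  1.33 -1.42]
[[327.2, 136.6], [324.1, 232.6], [327.8, 190.0]]
```

View pics/w3.png

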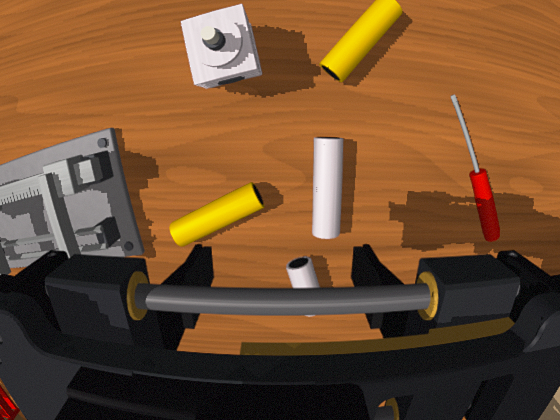

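Long tube axis from (328,137) to (325.5,235), matching prediction within ~1 px; neighbours are clear of the fingers.

```bash
python3 -m creep '[[[0.7,1,25,20,0,0,0],[0.7,1,49,60,0,0,0],[0.7,1,49,105,0,0,0],[0.7,1,49,140,0,0,0],[0.7,1,49,150,0,0,0]]]' && python3 -m creep '[[[0.7,0,0,0,0,0,0],[0.7,0,0,0,0,0,0]]]'
python3 -c "
from h import *
delta([.5885,-.2235,.004],0.7)"
```

```text
time: 6.9
position: [0.5865, -0.2194, 0.0497]
tool_rot: [-3.137, -0.027, 0.01]
ft_force: [-0.1, 0.6, -0.9]
grip_width: 0.706
time: 7.1
position: [0.5909, -0.2221, 0.0562]
tool_rot: [3.141, 0.024, 0.005]
ft_force: [-0.5, 0.2, 0.4]
grip_width: 0.705
t 7.1 pos [ 0.5909 -0.2221  0.0562] F [-0.54  0.19  0.41] g 0.705 d [-2.6  1.3 52.2] r [ 0.0007 -0.0032  0.0034] j [ 0.68  0.45 -0.45  1.67  0.21  1.07 -1.39]
```

View pics/top1c.png

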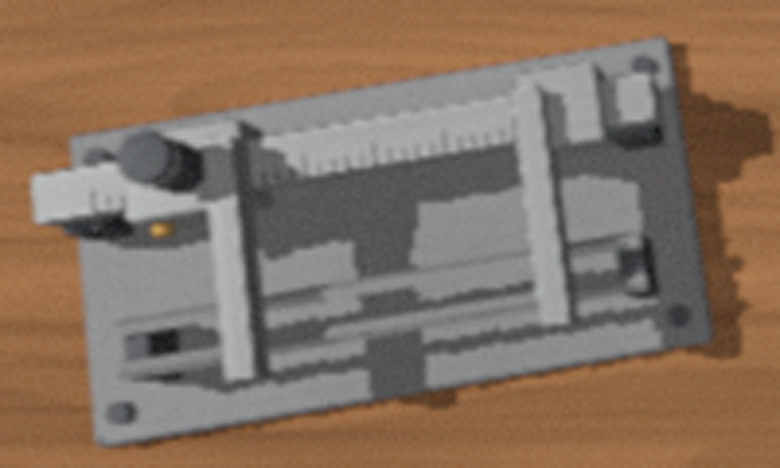

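Jaw is open (face edge ≈ col 255 vs. fixed ≈ 540 in the crop) and square. Now grasp the tube.

```bash
python3 -m creep '[[[0.7,-2,1,25,0,0,0.003],[0.7,-2,1,42,0,0,0.003],[0.7,-2,1,51,0,0,0.003],[0.7,-2,1,51,0,0,0.003],[0.7,-2,1,51,0,0,0.003]]]' 20
python3 -c "
from h import *
delta([.5885,-.2235,.004],0.7)"
python3 -m creep '[[[0.3,0,0,0,0,0,0],[0.3,0,0,0,0,0,0],[0.3,0,0,0,0,0,0],[0.3,0,0,0,0,0,0],[0.3,0,0,0,0,0,0]]]'
python3 -m creep '[[[0.3,0,0,0,0,0,0],[0.3,0,0,0,0,0,0],[0.3,0,0,0,0,0,0]]]'
python3 -c "
from h import *
delta([.5885,-.2235,.004],0.7)"
```

```text
time: 7.6
position: [0.5877, -0.2241, 0.0037]
tool_rot: [3.141, 0.017, 0.001]
ft_force: [0.3, -0.4, 0.2]
grip_width: 0.7
t 7.6 pos [ 0.5877 -0.2241  0.0037] F [ 0.26 -0.43  0.16] g 0.7 d [ 0.8 -0.5 -0.3] r [ 0.0003 -0.0009 -0.0012] j [ 0.67  0.5  -0.43  1.71  0.24  0.98 -1.41]
time: 8.1
position: [0.5871, -0.2242, 0.0032]
tool_rot: [3.141, 0.017, 0.0]
ft_force: [-0.3, -0.2, 1.8]
grip_width: 0.361
time: 8.4
position: [0.5871, -0.2243, 0.0032]
tool_rot: [3.141, 0.017, 0.0]
ft_force: [0.3, -0.0, 2.5]
grip_width: 0.363
t 8.4 pos [ 0.5871 -0.2243  0.0032] F [ 0.25 -0.01  2.51] g 0.363 d [ 1.4 -0.7 -0.8] r [ 0.0003 -0.0002 -0.0014] j [ 0.67  0.5  -0.43  1.71  0.24  0.98 -1.41]
```

```bash
python3 -m creep '[[[0.3,0,0,-25,0,0,0],[0.3,0,0,-65,0,0,0],[0.3,0,0,-110,0,0,0],[0.3,0,0,-155,0,0,0],[0.3,0,0,-185,0,0,0]]]' && python3 -m creep '[[[0.3,-10,-40,-15,0,0,-0.14],[0.3,-20,-80,-15,0,0,-0.29],[0.3,-28,-125,-15,0,0,-0.44],[0.3,-32,-160,-15,0,0,-0.59],[0.3,-32,-180,-15,0,0,-0.73]]]'
python3 -c "
from h import *
delta([*gw(-35,-21,200)],99.3)"
```

```text
time: 8.9
position: [0.5879, -0.224, 0.1912]
tool_rot: [3.14, 0.017, 0.005]
ft_force: [0.4, -0.3, -0.7]
grip_width: 0.363
time: 9.4
position: [0.5519, -0.0401, 0.2028]
tool_rot: [-2.922, -1.152, 0.001]
ft_force: [1.5, -0.4, -1.5]
grip_width: 0.362
t 9.4 pos [ 0.5519 -0.0401  0.2028] F [ 1.45 -0.37 -1.47] g 0.362 d [  97.  -151.1    3. ] r [-1.100e-03 -4.000e-04 -9.818e-01] j [ 0.63  0.18 -0.67  1.7   0.11  1.3  -0.88]
```

```bash
python3 -m creep '[[[0.3,22,-34,0,0,0,-0.14],[0.3,48,-75,0,0,0,-0.29],[0.3,73,-112,0,0,0,-0.44],[0.3,90,-140,0,0,0,-0.58],[0.3,96,-150,0,0,0,-0.72]]]' && python3 -m creep '[[[0.3,0,0,0,0,0,-0.14],[0.3,0,0,0,0,0,-0.25],[0.3,0,0,0,0,0,-0.26],[0.3,0,0,0,0,0,-0.26],[0.3,0,0,0,0,0,-0.26]]]'
python3 -c "
from h import *
delta([*gw(-35,-21,100)],99.3)
p=ctrl.camera_params('wrist');cv2.imwrite('pics/w4.png',ctrl.get_image('wrist')[:,:,::-1])
for n,P in dict(tubelo=(-35,-75,200-10),tubehi=(-35,35,190),fixtop=(-63,-80,84),fixb=(20,-80,84),restend=(-35,135,55),post=(45,90,113)).items(): print(n,wproj(gw(*P),p).round(1))"
```

```text
time: 9.9
position: [0.5207, 0.1362, 0.2029]
tool_rot: [-2.326, -2.109, -0.001]
ft_force: [0.6, -0.1, -2.1]
grip_width: 0.359
time: 10.4
position: [0.5226, 0.1308, 0.2028]
tool_rot: [-2.051, -2.379, 0.001]
ft_force: [-0.5, -0.0, -1.0]
grip_width: 0.356
t 10.4 pos [0.5226 0.1308 0.2028] F [-0.49 -0.03 -0.95] g 0.356 d [  6.1  -2.  102.8] r [-0.0004  0.0001 -0.0145] j [ 0.51  0.18 -0.89  1.73  0.14  1.3  -0.26]
tubelo [279.7 319.4]
tubehi [276.5 148. ]
fixtop [251.2 258. ]
fixb [337.6 256.6]
restend [277.4  30.1]
post [379.6  69.8]
```

View pics/w4.png

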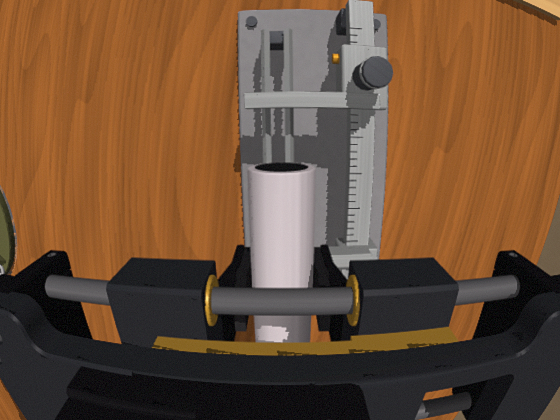

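```bash
python3 -c "
from h import *
c,s=np.cos(G[2]),np.sin(G[2])
def g(W):d=(W[:2]-G[:2])*1e3;return (c*d[0]+s*d[1],-s*d[0]+c*d[1])
p=ctrl.camera_params('wrist')
st=ctrl.get_state();print('tcp',g(st['position']))
print('end',g(wray((281,167),.2156,p)),'bars',g(wray((278.5,145),.058,p)),'post',g(wray((376,71),.113,p)),'blade',g(wray((278,107.5),.084,p)))
delta([*gw(-35,-18,110)],99.3)
"
```

```text
tcp (np.float64(-32.97174094417569), np.float64(-27.058853854660104))
end (np.float64(-32.5739386574177), np.float64(28.811161549439134)) bars (np.float64(-35.39517489300693), np.float64(23.812757405260143)) post (np.float64(42.0564313108197), np.float64(88.89068540161986)) blade (np.float64(-35.059925863031374), np.float64(58.869609038781306))
t 10.45 pos [0.5226 0.1309 0.2029] F [ 0.09  0.11 -1.2 ] g 0.362 d [ 9.  -2.1 92.9] r [-0.0003  0.0001 -0.0141] j [ 0.51  0.18 -0.89  1.73  0.14  1.3  -0.26]
```

```bash
python3 -m creep '[[[0.3,6,-2.2,30,0,0,-0.014],[0.3,6,-2.2,70,0,0,-0.014],[0.3,6,-2.2,105,0,0,-0.014],[0.3,6,-2.2,125,0,0,-0.014],[0.3,6,-2.2,128,0,0,-0.014]]]' && python3 -m creep '[[[0.3,0,0,0,0,0,0],[0.3,0,0,0,0,0,0],[0.3,0,0,0,0,0,0]]]'
python3 -c "
from h import *
delta([*gw(-35.3,-21,56)],99.3)"
```

```text
time: 10.95
position: [0.5174, 0.1359, 0.0723]
tool_rot: [-2.031, -2.392, 0.006]
ft_force: [0.1, 0.2, -1.5]
grip_width: 0.364
time: 11.25
position: [0.5209, 0.1369, 0.0766]
tool_rot: [2.031, 2.394, 0.003]
ft_force: [0.9, 0.5, -1.3]
grip_width: 0.369
t 11.25 pos [0.5209 0.1369 0.0766] F [ 0.94  0.5  -1.31] g 0.369 d [-0.2 -1.6 20.6] r [0.0028 0.0004 0.0013] j [ 0.44  0.32 -0.85  1.88  0.27  1.07 -0.36]
```

```bash
python3 -m creep '[[[0.3,0,-1.6,8,0.003,0,0.001],[0.3,0,-1.6,15,0.003,0,0.001],[0.3,0,-1.6,18,0.003,0,0.001],[0.3,0,-1.6,18,0.003,0,0.001],[0.3,0,-1.6,18,0.003,0,0.001]]]'
python3 -c "
from h import *
delta([*gw(-35.3,-21,56)],99.3)"
python3 -m creep '[[[0.3,-0.7,0,0,0,0,0],[0.3,-1.3,0,0,0,0,0],[0.3,-2,0,0,0,0,0],[0.3,-2,0,0,0,0,0]]]'
python3 -c "
from h import *
delta([*gw(-35.3,-21,56)],99.3)"
```

```text
time: 11.75
position: [0.518, 0.1364, 0.0569]
tool_rot: [-2.032, -2.393, 0.004]
ft_force: [-0.3, 0.2, -1.8]
grip_width: 0.363
t 11.75 pos [0.518  0.1364 0.0569] F [-0.27  0.25 -1.75] g 0.363 d [-0.2  1.3  0.9] r [-0.0033 -0.0001  0.0008] j [ 0.43  0.34 -0.84  1.89  0.29  1.04 -0.37]
time: 12.15
position: [0.5185, 0.1342, 0.0571]
tool_rot: [-2.032, -2.393, 0.004]
ft_force: [-0.1, 0.4, -2.2]
grip_width: 0.358
t 12.15 pos [0.5185 0.1342 0.0571] F [-0.05  0.41 -2.24] g 0.358 d [2.1 1.2 1.1] r [-0.0028  0.0002  0.0004] j [ 0.43  0.34 -0.84  1.89  0.29  1.04 -0.37]
```

```bash
python3 -m creep '[[[0.3,-0.6,1.2,0,-0.003,0,0],[0.3,-1.0,1.2,0,-0.003,0,0],[0.3,-1.0,1.2,0,-0.003,0,0]]]'|sed -n 2,4p
for i in 1 ; do python3 -m creep '[[[0.3,-0.5,0,0,0,0,0],[0.3,-1.0,0,0,0,0,0],[0.3,-1.0,0,0,0,0,0]]]'|sed -n 2,4p; done
python3 -c "
from h import *
delta([*gw(-35.3,-21,56)],99.3)"
```

```text
position: [0.5198, 0.1338, 0.0571]
tool_rot: [2.033, 2.395, 0.0]
ft_force: [0.7, 0.3, -2.4]
position: [0.5199, 0.1337, 0.0571]
tool_rot: [-2.032, -2.395, -0.002]
ft_force: [0.5, 3.7, -2.9]
t 12.75 pos [0.5199 0.1337 0.0571] F [ 0.46  3.74 -2.94] g 0.36 d [ 2.8 -0.   1.2] r [ 0.0005 -0.0013  0.0013] j [ 0.43  0.34 -0.84  1.89  0.29  1.03 -0.37]
```

Contact with the fixed jaw felt (3.7 N). Back off slightly, then lower onto the bars.

```bash
python3 -m creep '[[[0.3,0.7,0,0,0,0,0],[0.3,0.7,0,1,0,0,0],[0.3,0.7,0,2,0,0,0],[0.3,0.7,0,2,0,0,0]]]'
python3 -m creep '[[[0.3,0,0,0.7,0,0,0],[0.3,0,0,1.2,0,0,0],[0.3,0,0,1.2,0,0,0]]]'
python3 -c "
from h import *
delta([*gw(-35.3,-21,53.2)],99.3)"
```

```text
time: 13.15
position: [0.5199, 0.1337, 0.0551]
tool_rot: [-2.033, -2.395, -0.001]
ft_force: [-0.9, 2.5, 0.7]
grip_width: 0.359
time: 13.45
position: [0.5199, 0.1336, 0.0539]
tool_rot: [-2.033, -2.395, -0.001]
ft_force: [-0.4, 4.3, 0.3]
grip_width: 0.364
t 13.45 pos [0.5199 0.1336 0.0539] F [-0.44  4.31  0.32] g 0.364 d [ 2.9 -0.1  0.7] r [ 0.0003 -0.0003  0.0008] j [ 0.43  0.35 -0.84  1.9   0.3   1.03 -0.37]
```

```bash
python3 -m creep '[[[0.3,0.6,0,0,0,0,0],[0.3,0.6,0,0,0,0,0],[0.3,0.6,0,0,0,0,0]]]'
python3 -m creep '[[[0.3,0.6,0,0,0,0,0],[0.3,0.6,0,0.4,0,0,0],[0.3,0.6,0,0.4,0,0,0]]]'
python3 -c "
from h import *
delta([*gw(-35.3,-21,53.2)],99.3)"
```

```text
time: 13.75
position: [0.5198, 0.1337, 0.0538]
tool_rot: [2.033, 2.395, -0.0]
ft_force: [-0.3, 3.5, -0.4]
grip_width: 0.363
time: 14.05
position: [0.5195, 0.1336, 0.0533]
tool_rot: [2.034, 2.394, -0.002]
ft_force: [0.3, 0.9, 0.6]
grip_width: 0.362
t 14.05 pos [0.5195 0.1336 0.0533] F [0.34 0.92 0.56] g 0.362 d [2.8 0.3 0.1] r [-0.0007  0.0011  0.0002] j [ 0.43  0.35 -0.84  1.9   0.3   1.03 -0.37]
```

```bash
python3 -m creep '[[[0.42,0,0,0,0,0,0],[0.5,0,0,0,0,0,0],[0.6,0,0,0,0,0,0],[0.6,0,0,0,0,0,0],[0.6,0,0,0,0,0,0]]]'
python3 -m creep '[[[0.6,0,0,-15,0,0,0],[0.6,0,0,-45,0,0,0],[0.6,0,0,-90,0,0,0],[0.6,0,0,-130,0,0,0],[0.6,0,0,-140,0,0,0]]]'
python3 -c "
from h import *
delta([*gw(45,90,200)],9.3)
for n in ('top','side'): cv2.imwrite('pics/%s2.png'%n,ctrl.get_image(n)[:,:,::-1])
cv2.imwrite('pics/w5.png',ctrl.get_image('wrist')[:,:,::-1])
a=cv2.imread('pics/top2.png')[170:295,40:235];b=cv2.imread('pics/w5.png')
cv2.imwrite('pics/c2.png',np.hstack([cv2.resize(a,(400,256)),cv2.resize(b[0:330,180:430],(340,449))[:256]]) if 0 else cv2.resize(b[0:345,150:450],(520,598),interpolation=cv2.INTER_CUBIC))"
```

```text
time: 14.55
position: [0.5196, 0.1344, 0.0534]
tool_rot: [2.033, 2.395, -0.0]
ft_force: [-0.1, -1.0, 0.3]
grip_width: 0.595
time: 15.05
position: [0.5222, 0.136, 0.1993]
tool_rot: [2.029, 2.391, 0.01]
ft_force: [0.4, 0.4, 0.2]
grip_width: 0.603
t 15.05 pos [0.5222 0.136  0.1993] F [0.41 0.42 0.23] g 0.603 d [ 1.119e+02  7.770e+01 -1.000e-01] r [ 0.0073 -0.0062  1.5721] j [ 0.51  0.18 -0.9   1.74  0.15  1.29 -0.25]
```

View pics/c2.png

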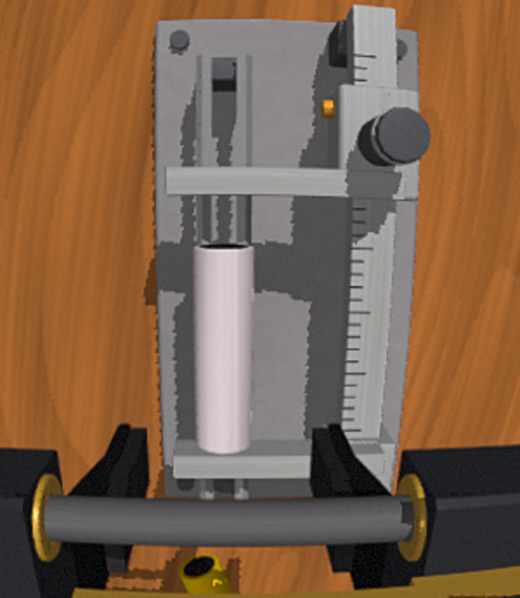

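Tube lies on both bars with its lower end at the fixed jaw (col 225, row 450), centred; jaw blade is square at row 180. Now back to the post, with the camera on the tube side.

```bash
python3 -m creep '[[[0.7,36,25,0,0,0,-0.14],[0.7,75,52,0,0,0,-0.29],[0.7,105,73,0,0,0,-0.44],[0.7,112,78,0,0,0,-0.59],[0.7,112,78,0,0,0,-0.73]]]' && python3 -m creep '[[[0.7,0,0,0,0,0,-0.15],[0.7,0,0,0,0,0,-0.29],[0.7,0,0,0,0,0,-0.44],[0.7,0,0,0,0,0,-0.59],[0.7,0,0,0,0,0,-0.72]]]' && python3 -m creep '[[[0.7,0,0,0,0,0,-0.11],[0.7,0,0,0,0,0,-0.11],[0.7,0,0,0,0,0,-0.11]]]'
python3 -c "
from h import *
delta([*gw(44,89.5,89)],189.3)"
```

```text
time: 15.7
position: [0.5768, 0.2602, 0.1906]
tool_rot: [-1.028, -2.964, 0.001]
ft_force: [0.0, -0.5, 0.3]
grip_width: 0.701
time: 16.2
position: [0.5772, 0.2572, 0.191]
tool_rot: [0.077, -3.137, 0.002]
ft_force: [0.4, 1.2, -0.4]
grip_width: 0.699
time: 16.5
position: [0.5776, 0.2574, 0.1918]
tool_rot: [0.235, -3.13, 0.001]
ft_force: [0.1, -0.3, 0.4]
grip_width: 0.701
t 16.5 pos [0.5776 0.2574 0.1918] F [ 0.09 -0.28  0.4 ] g 0.701 d [ -2.5   0.6 102.8] r [-0.0002 -0.0026 -0.0122] j [ 0.37  0.56 -1.17  1.51  0.52  1.42  0.9 ]
```

```bash
python3 -m creep '[[[0.7,-2.5,0.6,25,0,0,-0.012],[0.7,-2.5,0.6,60,0,0,-0.012],[0.7,-2.5,0.6,90,0,0,-0.012],[0.7,-2.5,0.6,95,0,0,-0.012],[0.7,-2.5,0.6,95,0,0,-0.012]]]' && python3 -m creep '[[[0.7,0,0,0,0,0,0],[0.7,0,0,0,0,0,0]]]'
python3 -c "
from h import *
delta([*gw(44,89.5,89)],189.3)"
```

```text
time: 17.0
position: [0.5801, 0.2584, 0.0977]
tool_rot: [0.256, -3.129, 0.001]
ft_force: [-0.1, 0.6, 0.6]
grip_width: 0.701
time: 17.2
position: [0.5817, 0.2594, 0.1003]
tool_rot: [-0.257, 3.128, 0.001]
ft_force: [0.1, -0.8, 0.6]
grip_width: 0.7
t 17.2 pos [0.5817 0.2594 0.1003] F [ 0.13 -0.75  0.55] g 0.7 d [ 2.1 -0.8 11.3] r [0.0006 0.0027 0.0015] j [ 0.34  0.64 -1.11  1.6   0.6   1.27  0.87]
```

```bash
python3 -m creep '[[[0.7,2,-0.8,8,0,0.003,0],[0.7,2,-0.8,11,0,0.003,0],[0.37,2,-0.8,11,0,0.003,0],[0.37,2,-0.8,11,0,0.003,0],[0.37,2,-0.8,11,0,0.003,0]]]' && python3 -m creep '[[[0.37,0,0,0,0,0,0],[0.37,0,0,0,0,0,0],[0.37,0,0,0,0,0,0]]]'
cat > mon.py <<'E'
from h import *
import sys
c,s=np.cos(G[2]),np.sin(G[2])
def g(W):d=(W[:2]-G[:2])*1e3;return np.array((c*d[0]+s*d[1],-s*d[0]+c*d[1]))
st=ctrl.get_state();p=ctrl.camera_params('wrist');im=ctrl.get_image('wrist')[:,:,::-1]
cv2.imwrite('pics/%s.png'%sys.argv[1],im)
for n in('top','side'):cv2.imwrite('pics/%s_%s.png'%(sys.argv[1],n),ctrl.get_image(n)[:,:,::-1])
print(st['time'],'tcp gauge',g(st['position']).round(2),st['position'][2].round(4),'F',st['ft_force'].round(2),'g',round(st['grip_width'],3),'rot',st['tool_rot'].round(3))
for n,P in dict(fixtip=(-63,-80,84),fixb=(15,-80,84),tube0=(-35,-80,82),tube1=(-35,30,82)).items(): print(n,wproj(gw(*P),p).round(1),proj('top',gw(*P)).round(1))
E
python3 mon.py w6
```

```text
time: 17.7
position: [0.579, 0.2576, 0.0876]
tool_rot: [0.257, -3.128, 0.0]
ft_force: [0.1, 0.6, 0.8]
grip_width: 0.507
time: 18.0
position: [0.579, 0.2575, 0.0875]
tool_rot: [0.257, -3.128, 0.001]
ft_force: [-0.1, -0.1, -0.3]
grip_width: 0.377
18.0 tcp gauge [43.09 88.85] 0.0875 F [-0.14 -0.06 -0.33] g 0.377 rot [ 2.570e-01 -3.128e+00  1.000e-03]
fixtip [18.3 94.7] [[179.1 253.1]]
fixb [ 30.7 210.9] [[173.6 212.3]]
tube0 [ 22.5 136.7] [[177.4 238.4]]
tube1 [170.2 120.7] [[118.9 248.6]]
```

```bash
python3 -m creep '[[[0.37,0,-3,0,0,0,0],[0.37,0,-6,0,0,0,0],[0.37,0,-11,0,0,0,0],[0.37,0,-16,0,0,0,0],[0.37,0,-19,0,0,0,0]]]' && python3 -m creep '[[[0.37,0,0,0,0,0,0],[0.37,0,0,0,0,0,0]]]'
python3 mon.py w7
python3 -c "
from h import *
a=cv2.imread('pics/w7.png');cv2.imwrite('pics/c7.png',cv2.resize(a[0:330,60:460],(720,594),interpolation=cv2.INTER_CUBIC))"
```

```text
time: 18.65
position: [0.5815, 0.2405, 0.0875]
tool_rot: [0.259, -3.128, -0.005]
ft_force: [-0.4, 5.2, -2.3]
grip_width: 0.37
time: 18.85
position: [0.5818, 0.2396, 0.0876]
tool_rot: [0.258, -3.128, -0.001]
ft_force: [-0.9, 4.4, 0.0]
grip_width: 0.374
18.85 tcp gauge [42.96 70.69] 0.0876 F [-0.92  4.35  0.01] g 0.374 rot [ 2.580e-01 -3.128e+00 -1.000e-03]
fixtip [37.  90.2] [[179.1 253.1]]
fixb [ 49.  211.2] [[173.6 212.3]]
tube0 [ 41. 134.] [[177.4 238.4]]
tube1 [203.  119.2] [[118.9 248.6]]
```

View pics/c7.png

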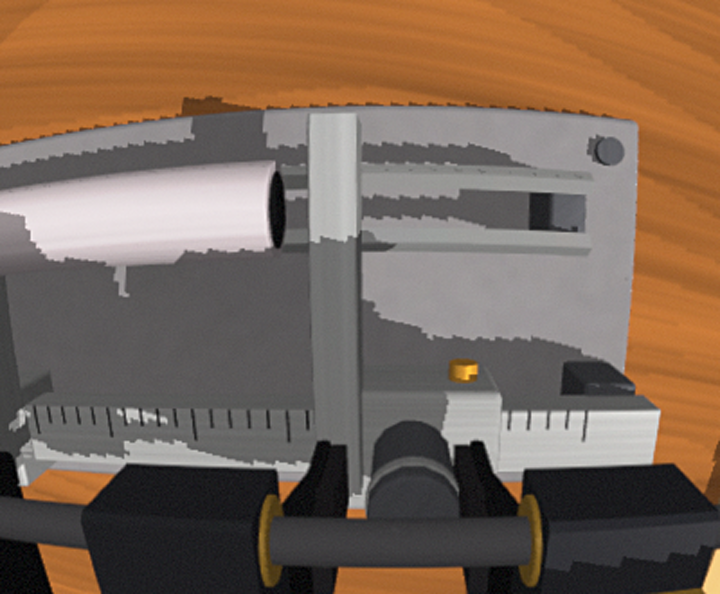

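Wrist view: tube's open end at full-image (218,116), blade's face edge at u≈231.7, post between fingers. Measure gap and define a tilt monitor (blade edges in the wrist frame).

```bash
cat > edge.py <<'E'
from mon import *
im=cv2.cvtColor(cv2.imread('pics/%s.png'%sys.argv[1]),cv2.COLOR_BGR2GRAY).astype(float)
def edge(rows,u0,w,sign):
    o=[]
    for v in rows:
        gx=(im[v,u0-w+1:u0+w+1]-im[v,u0-w:u0+w])*sign;gx=np.clip(gx,0,None);gx[gx<.3*gx.max()]=0
        if gx.max()>8:o.append((gx*(np.arange(u0-w,u0+w)+.5)).sum()/gx.sum())
    return (round(float(np.median(o)),2),len(o)) if o else None
for r in (range(68,84),range(95,125),range(140,185)):
    print(r,'L',edge(r,232,5,1),'R',edge(r,260,5,-1))
v=116;print('row116',im[v,196:242].astype(int).tolist())
for b in (231.5,):print('face y',g(wray((b,100),.084,p)),'rim',g(wray((218.3,116),.066,p)))
E
sed -i "s/^st=ctrl/if __name__=='__main__' or 1:pass\nst=ctrl/" mon.py; python3 - <<'E'
E
cp pics/w7.png pics/keep7.png; python3 edge.py w8
```

```text
19.0 tcp gauge [42.94 70.62] 0.0875 F [-2.09  4.69  0.11] g 0.37 rot [ 2.580e-01 -3.128e+00 -1.000e-03]
fixtip [37.1 90.1] [[179.1 253.1]]
fixb [ 49.1 211.1] [[173.6 212.3]]
tube0 [ 41.1 134. ] [[177.4 238.4]]
tube1 [203.1 119.2] [[118.9 248.6]]
range(68, 84) L (231.5, 16) R (257.5, 16)
range(95, 125) L (231.42, 30) R (257.91, 30)
range(140, 185) L (232.07, 45) R (257.74, 45)
row116 [229, 229, 229, 228, 229, 228, 228, 230, 228, 229, 233, 227, 166, 101, 28, 13, 19, 22, 16, 13, 9, 13, 43, 88, 88, 89, 87, 89, 87, 89, 89, 88, 87, 87, 78, 110, 168, 186, 184, 185, 186, 181, 183, 181, 180, 182]
face y [-44.40289618  45.48059631] rim [-36.31265371  35.04837713]
```

```bash
python3 -m creep '[[[0.37,0,-2,0,0,0,0],[0.37,0,-4.5,0,0,0,0],[0.37,0,-6.5,0,0,0,0],[0.37,0,-8,0,0,0,0],[0.37,0,-8,0,0,0,0]]]' && python3 edge.py w9 | grep -v -e fix -e tube
```

```text
time: 19.65
position: [0.5833, 0.2307, 0.0875]
tool_rot: [0.257, -3.128, 0.001]
ft_force: [-1.7, 5.2, 1.1]
grip_width: 0.37
19.65 tcp gauge [43.  61.7] 0.0875 F [-1.7   5.16  1.13] g 0.37 rot [ 2.570e-01 -3.128e+00  1.000e-03]
range(68, 84) L (231.5, 16) R (257.5, 16)
range(95, 125) L (230.98, 30) R (258.0, 30)
range(140, 185) L (232.07, 45) R (257.71, 45)
row116 [227, 227, 228, 227, 227, 228, 228, 227, 227, 227, 229, 228, 228, 228, 227, 228, 228, 227, 226, 227, 227, 227, 228, 227, 228, 227, 230, 236, 213, 114, 25, 11, 7, 0, 22, 98, 168, 183, 184, 183, 181, 179, 179, 179, 180, 182]
face y [-44.36632795  36.6486538 ] rim [-36.28861847  26.18988564]
```

```bash
python3 -c "
from h import *
from scipy.optimize import brentq
p=ctrl.camera_params('wrist')
W=wray((231.2,100),.084,p)
c,s=np.cos(G[2]),np.sin(G[2])
d=(W[:2]-G[:2])*1e3;y=-s*d[0]+c*d[1]
f=lambda y:wproj(gw(-35,y,66),p)
print(y,f(y),f(y-1),wproj(gw(-35,y,84),p),wproj(gw(-35,y,82),p),wproj(gw(-35,y-1,82),p))"
```

```text
36.50845572199933 [236.26869698 117.68695334] [234.51497292 117.7284283 ] [231.3874453  118.12918472] [231.98019009 118.0747206 ] [230.06744096 118.12461298]
```

```bash
for k in a b; do python3 -m creep '[[[0.37,0,-0.4,0,0,0,0],[0.37,0,-0.4,0,0,0,0],[0.37,0,-0.4,0,0,0,0]]]' >/dev/null; python3 edge.py s$k | grep -v -e fix -e tube -e face; done
```

```text
20.1 tcp gauge [43.05 61.64] 0.0875 F [-2.15  4.91  1.49] g 0.372 rot [ 0.258 -3.128  0.   ]
range(68, 84) L (231.86, 16) R (257.86, 16)
range(95, 125) L (231.28, 30) R (258.08, 30)
range(140, 185) L (232.22, 45) R (257.8, 45)
row116 [227, 228, 229, 228, 226, 229, 228, 228, 228, 226, 229, 227, 227, 227, 226, 227, 227, 227, 227, 226, 227, 226, 227, 229, 228, 228, 228, 233, 218, 147, 39, 6, 2, 4, 19, 91, 160, 180, 185, 182, 181, 180, 181, 181, 180, 178]
20.55 tcp gauge [43.07 61.2 ] 0.0875 F [-1.8   4.1   1.59] g 0.372 rot [ 0.258 -3.128  0.   ]
range(68, 84) L (231.93, 16) R (257.92, 16)
range(95, 125) L (231.31, 30) R (258.07, 30)
range(140, 185) L (232.2, 45) R (257.88, 45)
row116 [228, 226, 228, 229, 226, 227, 227, 227, 227, 228, 228, 227, 228, 229, 228, 227, 227, 228, 225, 227, 227, 227, 227, 227, 228, 227, 227, 229, 235, 215, 138, 35, 5, 2, 20, 89, 157, 184, 183, 184, 183, 182, 181, 178, 180, 179]
```

```bash
for k in c d e; do python3 -m creep '[[[0.37,0,-0.3,0,0,0,0],[0.37,0,-0.3,0,0,0,0],[0.37,0,-0.3,0,0,0,0]]]' >/dev/null; python3 edge.py s$k | grep -v -e fix -e tube -e face; done
```

```text
21.0 tcp gauge [43.07 60.87] 0.0875 F [-1.02  5.04  1.22] g 0.372 rot [ 0.258 -3.128  0.   ]
range(68, 84) L (231.95, 16) R (257.91, 16)
range(95, 125) L (231.32, 30) R (258.08, 30)
range(140, 185) L (232.3, 45) R (257.81, 45)
row116 [228, 226, 227, 227, 228, 227, 227, 227, 228, 228, 228, 227, 228, 228, 227, 228, 227, 226, 226, 227, 227, 228, 228, 226, 229, 227, 226, 228, 233, 233, 161, 57, 9, 8, 19, 88, 155, 183, 184, 184, 180, 182, 182, 178, 178, 180]
21.45 tcp gauge [43.06 60.62] 0.0875 F [-1.62  4.58  0.61] g 0.368 rot [ 0.258 -3.128  0.   ]
range(68, 84) L (231.93, 16) R (257.99, 16)
range(95, 125) L (231.33, 30) R (258.07, 30)
range(140, 185) L (232.38, 45) R (257.84, 45)
row116 [226, 228, 228, 227, 228, 225, 227, 228, 228, 228, 228, 228, 226, 228, 227, 228, 228, 227, 227, 227, 227, 227, 227, 227, 228, 227, 226, 228, 229, 234, 221, 141, 42, 0, 17, 90, 156, 181, 182, 183, 183, 182, 181, 179, 177, 179]
21.9 tcp gauge [43.02 60.32] 0.0875 F [-2.07  4.21  0.9 ] g 0.371 rot [ 0.258 -3.128  0.   ]
range(68, 84) L (231.94, 16) R (257.96, 16)
range(95, 125) L (231.35, 30) R (258.09, 30)
range(140, 185) L (232.31, 45) R (257.84, 45)
row116 [227, 227, 227, 227, 227, 228, 226, 228, 227, 228, 227, 226, 227, 227, 228, 228, 227, 226, 227, 227, 227, 227, 227, 227, 228, 227, 228, 227, 228, 232, 235, 178, 65, 7, 22, 86, 155, 182, 183, 184, 182, 183, 180, 178, 180, 178]
```

```bash
for k in f g h; do python3 -m creep '[[[0.37,0,-0.3,0,0,0,0],[0.37,0,-0.3,0,0,0,0],[0.37,0,-0.3,0,0,0,0]]]' >/dev/null; python3 edge.py s$k | grep -v -e fix -e tube -e face|sed 's/row116.*229, 2/row 2/'; done
```

```text
22.35 tcp gauge [43.04 60.04] 0.0875 F [-1.74  4.5   1.49] g 0.372 rot [ 0.258 -3.128  0.   ]
range(68, 84) L (231.95, 16) R (257.96, 16)
range(95, 125) L (231.34, 30) R (258.13, 30)
range(140, 185) L (232.43, 45) R (257.84, 45)
row116 [228, 228, 228, 228, 226, 227, 228, 227, 228, 226, 228, 228, 227, 227, 228, 228, 228, 227, 228, 227, 226, 228, 227, 228, 228, 225, 226, 227, 227, 228, 236, 225, 140, 39, 11, 86, 156, 179, 183, 184, 183, 182, 180, 180, 178, 179]
22.8 tcp gauge [43.06 59.71] 0.0875 F [-1.75  4.8   0.93] g 0.372 rot [ 0.258 -3.128  0.   ]
range(68, 84) L (231.94, 16) R (257.97, 16)
range(95, 125) L (231.42, 30) R (258.09, 30)
range(140, 185) L (232.35, 45) R (257.98, 45)
row 227, 226, 228, 226, 226, 228, 227, 228, 227, 226, 227, 228, 226, 227, 228, 231, 237, 180, 70, 13, 83, 156, 182, 184, 183, 181, 183, 183, 178, 179, 179]
23.25 tcp gauge [43.07 59.39] 0.0875 F [-2.04  4.5   2.69] g 0.371 rot [ 0.258 -3.128  0.   ]
range(68, 84) L (231.95, 16) R (258.0, 16)
range(95, 125) L (231.68, 30) R (258.09, 30)
range(140, 185) L (232.5, 45) R (257.83, 45)
row 233, 211, 127, 72, 34, 87, 151, 183, 185, 182, 180, 183, 179, 178, 177, 180]
```

```bash
for k in i j k; do python3 -m creep '[[[0.37,0,-0.3,0,0,0,0],[0.37,0,-0.3,0,0,0,0],[0.37,0,-0.3,0,0,0,0]]]' >/dev/null; python3 edge.py s$k | grep -v -e fix -e tube -e face -e 140|sed 's/row116.*22[6-9], 2/row 2/'; done
```

```text
23.7 tcp gauge [43.07 59.11] 0.0875 F [-0.99  4.01  0.45] g 0.369 rot [ 0.258 -3.128  0.   ]
range(68, 84) L (231.94, 16) R (258.0, 16)
range(95, 125) L (231.8, 30) R (258.29, 30)
row 230, 207, 142, 102, 56, 81, 152, 181, 183, 181, 181, 182, 180, 179, 177, 179]
24.15 tcp gauge [43.07 58.78] 0.0875 F [-1.37  3.6   1.18] g 0.37 rot [ 0.258 -3.128  0.   ]
range(68, 84) L (231.94, 16) R (257.98, 16)
range(95, 125) L (231.84, 30) R (258.11, 30)
row 233, 204, 128, 82, 90, 150, 178, 183, 181, 181, 184, 179, 177, 177, 181]
24.6 tcp gauge [43.07 58.48] 0.0875 F [-0.71  4.79  1.49] g 0.373 rot [ 0.258 -3.128  0.   ]
range(68, 84) L (231.94, 16) R (257.97, 16)
range(95, 125) L (231.88, 30) R (258.33, 30)
row 223, 174, 108, 91, 150, 179, 184, 181, 182, 181, 179, 177, 180, 179]
```

```bash
for k in l m n; do python3 -m creep '[[[0.37,0,-0.3,0,0,0,0],[0.37,0,-0.3,0,0,0,0],[0.37,0,-0.3,0,0,0,0]]]' >/dev/null; python3 edge.py s$k | grep -v -e fix -e tube -e face -e 140|sed 's/row116.*22[6-9], 2/row 2/'; done
```

```text
25.05 tcp gauge [43.05 58.18] 0.0875 F [-1.54  5.14  1.31] g 0.37 rot [ 0.258 -3.128  0.   ]
range(68, 84) L (231.94, 16) R (257.94, 16)
range(95, 125) L (231.94, 30) R (258.63, 30)
row 232, 197, 125, 101, 150, 179, 183, 182, 182, 183, 180, 178, 178, 179]
25.5 tcp gauge [43.04 57.97] 0.0875 F [-2.24  4.5   1.18] g 0.369 rot [ 0.258 -3.128  0.   ]
range(68, 84) L (232.11, 16) R (258.5, 16)
range(95, 125) L (232.16, 30) R (258.79, 30)
row 231, 234, 191, 109, 131, 177, 183, 182, 183, 179, 179, 177, 179, 180]
25.95 tcp gauge [43.05 57.78] 0.0875 F [-0.66  5.26  1.34] g 0.368 rot [ 0.258 -3.128 -0.   ]
range(68, 84) L (232.5, 16) R (258.5, 16)
range(95, 125) L (232.5, 30) R (259.11, 30)
row 233, 192, 114, 118, 174, 184, 184, 182, 182, 181, 179, 179, 178]
```

Blade first touched the tube at TCP ≈ 58.1 (edge shift ~0.5 px, tilt ≈ 0.003 rad). To be sure the tube also touches the fixed jaw without tilting the blade, I'll grip the post firmly (backing the post off a bit) and press with force sensing.

```bash
python3 -m creep '[[[0.37,0,2,0,0,0,0],[0.37,0,3.7,0,0,0,0],[0.37,0,3.7,0,0,0,0],[0.32,0,3.7,0,0,0,0],[0.25,0,3.7,0,0,0,0]]]' 30 && python3 -m creep '[[[0.25,0,0,0,0,0,0],[0.25,0,0,0,0,0,0],[0.25,0,0,0,0,0,0]]]' && python3 edge.py t0 | grep -v -e fix -e tube -e face
python3 -m creep '[[[0.25,0,-0.3,0,0,0,0],[0.25,0,-0.3,0,0,0,0],[0.25,0,-0.3,0,0,0,0]]]'|grep force;  python3 edge.py t1 | grep -v -e fix -e tube -e face
```

```text
time: 26.6
position: [0.5837, 0.2302, 0.0873]
tool_rot: [0.257, -3.128, -0.001]
ft_force: [0.3, 3.0, -2.7]
grip_width: 0.3
time: 26.9
position: [0.5836, 0.2303, 0.0872]
tool_rot: [0.257, -3.128, 0.0]
ft_force: [1.7, 1.3, -2.8]
grip_width: 0.286
26.9 tcp gauge [43.26 61.19] 0.0872 F [ 1.72  1.29 -2.83] g 0.286 rot [ 0.257 -3.128  0.   ]
range(68, 84) L None R (258.78, 5)
range(95, 125) L None R (257.54, 16)
range(140, 185) L None R None
row116 [227, 226, 226, 226, 225, 226, 226, 225, 226, 226, 226, 226, 227, 227, 226, 226, 227, 226, 227, 226, 225, 225, 227, 227, 226, 229, 231, 226, 135, 112, 161, 182, 183, 182, 179, 181, 181, 176, 178, 180, 180, 180, 181, 180, 181, 183]
ft_force: [2.7, 4.1, -5.2]
27.35 tcp gauge [43.19 61.17] 0.0873 F [ 2.71  4.12 -5.17] g 0.287 rot [ 2.580e-01 -3.128e+00 -1.000e-03]
range(68, 84) L None R (260.0, 6)
range(95, 125) L None R (257.23, 16)
range(140, 185) L (228.64, 6) R None
row116 [226, 226, 226, 227, 226, 227, 227, 227, 226, 227, 225, 227, 227, 226, 226, 226, 227, 227, 227, 227, 226, 227, 226, 226, 228, 227, 231, 225, 135, 106, 152, 185, 183, 180, 182, 180, 181, 176, 179, 180, 180, 179, 180, 181, 182, 182]
```

```bash
sed -i "s/edge(r,232,5,1)/edge(r,int(sys.argv[2]),5,1)/;s/edge(r,260,5,-1)/edge(r,int(sys.argv[2])+28,5,-1)/;s/196:242/216:232/" edge.py
for k in 2 3 4; do python3 -m creep '[[[0.25,0,-0.3,0,0,0,0],[0.25,0,-0.3,0,0,0,0],[0.25,0,-0.3,0,0,0,0]]]'|grep force;  python3 edge.py t$k 226 | grep -v -e fix -e tube -e face; done
```

```text
ft_force: [2.7, 3.7, -7.1]
27.8 tcp gauge [43.18 61.09] 0.0873 F [ 2.67  3.74 -7.13] g 0.292 rot [ 2.580e-01 -3.128e+00 -1.000e-03]
range(68, 84) L (225.94, 16) R (252.05, 16)
range(95, 125) L (225.94, 30) R (252.09, 30)
range(140, 185) L (226.41, 45) R (251.71, 45)
row116 [226, 226, 227, 225, 226, 227, 229, 225, 134, 106, 149, 184, 183, 183, 179, 180]
ft_force: [2.6, 4.9, -5.9]
28.25 tcp gauge [43.18 61.06] 0.0873 F [ 2.61  4.87 -5.95] g 0.286 rot [ 2.580e-01 -3.128e+00 -2.000e-03]
range(68, 84) L (226.0, 16) R (252.09, 16)
range(95, 125) L (226.01, 30) R (252.4, 30)
range(140, 185) L (226.43, 45) R (251.81, 45)
row116 [227, 226, 226, 227, 225, 226, 230, 225, 136, 110, 145, 183, 185, 181, 180, 181]
ft_force: [3.7, 5.8, -6.6]
28.7 tcp gauge [43.16 61.07] 0.0873 F [ 3.73  5.78 -6.62] g 0.291 rot [ 2.580e-01 -3.128e+00 -2.000e-03]
range(68, 84) L (226.09, 16) R (252.09, 16)
range(95, 125) L (226.09, 30) R (252.18, 30)
range(140, 185) L (226.5, 45) R (251.85, 45)
row116 [226, 227, 227, 223, 225, 226, 228, 223, 142, 111, 139, 180, 182, 180, 182, 180]
```

```bash
for k in 5 6 7; do python3 -m creep '[[[0.25,0,-0.3,0,0,0,0],[0.25,0,-0.3,0,0,0,0],[0.25,0,-0.3,0,0,0,0]]]'|grep force;  python3 edge.py t$k 226 | grep -v -e fix -e tube -e face -e 140; done
```

```text
ft_force: [2.8, 5.3, -7.1]
29.15 tcp gauge [43.17 60.98] 0.0873 F [ 2.77  5.32 -7.06] g 0.291 rot [ 2.590e-01 -3.128e+00 -3.000e-03]
range(68, 84) L (226.21, 16) R (252.09, 16)
range(95, 125) L (226.18, 30) R (252.38, 30)
row116 [226, 227, 227, 225, 226, 227, 228, 226, 147, 118, 136, 179, 182, 181, 181, 180]
ft_force: [2.0, 6.3, -6.9]
29.6 tcp gauge [43.18 61.  ] 0.0873 F [ 2.04  6.28 -6.93] g 0.293 rot [ 0.259 -3.128 -0.004]
range(68, 84) L (226.5, 16) R (252.12, 16)
range(95, 125) L (226.26, 30) R (252.5, 30)
row116 [228, 227, 226, 226, 226, 226, 230, 223, 159, 119, 129, 176, 182, 181, 179, 181]
ft_force: [3.2, 7.5, -8.3]
30.05 tcp gauge [43.18 60.99] 0.0873 F [ 3.23  7.48 -8.34] g 0.293 rot [ 0.259 -3.128 -0.005]
range(68, 84) L (226.5, 16) R (252.41, 16)
range(95, 125) L (226.5, 30) R (252.65, 30)
row116 [227, 227, 227, 226, 226, 226, 228, 230, 204, 128, 124, 172, 182, 180, 181, 181]
```

```bash
for k in 8 9; do python3 -m creep '[[[0.25,0,-0.4,0,0,0,0],[0.25,0,-0.4,0,0,0,0],[0.25,0,-0.4,0,0,0,0]]]'|grep force;  python3 edge.py t$k 226 | grep -v -e fix -e tube -e face -e 140; done
```

```text
ft_force: [3.2, 7.3, -7.7]
30.5 tcp gauge [43.15 60.94] 0.0873 F [ 3.22  7.29 -7.68] g 0.29 rot [ 0.26  -3.128 -0.005]
range(68, 84) L (226.74, 16) R (252.82, 16)
range(95, 125) L (226.5, 30) R (252.59, 30)
row116 [225, 227, 226, 227, 226, 226, 229, 230, 199, 128, 113, 165, 186, 183, 181, 181]
ft_force: [3.6, 8.3, -8.3]
30.95 tcp gauge [43.21 60.81] 0.0873 F [ 3.56  8.34 -8.29] g 0.292 rot [ 0.26  -3.129 -0.006]
range(68, 84) L (226.78, 16) R (252.95, 16)
range(95, 125) L (226.77, 30) R (252.81, 30)
row116 [226, 226, 227, 226, 227, 227, 226, 231, 222, 130, 109, 161, 184, 184, 180, 182]
```

```bash
python3 -m creep '[[[0.25,0,0.8,0,0,0,0],[0.25,0,1.6,0,0,0,0],[0.25,0,2.2,0,0,0,0],[0.25,0,2.2,0,0,0,0],[0.25,0,2.2,0,0,0,0]]]'|grep force;  python3 edge.py u1 226 | grep -v -e fix -e tube -e face
```

```text
ft_force: [2.5, 5.1, -5.7]
31.6 tcp gauge [43.16 60.95] 0.0873 F [ 2.49  5.07 -5.69] g 0.291 rot [ 2.580e-01 -3.128e+00 -1.000e-03]
range(68, 84) L (226.06, 16) R (252.08, 16)
range(95, 125) L (226.08, 30) R (252.2, 30)
range(140, 185) L (226.5, 45) R (251.83, 45)
row116 [227, 225, 226, 225, 227, 225, 228, 227, 169, 111, 141, 182, 183, 183, 183, 181]
```

```bash
python3 -m creep '[[[0.25,0,0.8,0,0,0,0],[0.25,0,1.4,0,0,0,0],[0.25,0,1.4,0,0,0,0],[0.25,0,1.4,0,0,0,0]]]'|grep force;  python3 edge.py u2 226 | grep -v -e fix -e tube -e face
python3 -m creep '[[[0.3,0,0,0,0,0,0],[0.34,0,0,0,0,0,0],[0.37,0,0,0,0,0,0],[0.37,0,0,0,0,0,0],[0.37,0,0,0,0,0,0]]]'|grep force;  python3 edge.py u3 226 | grep -v -e fix -e tube -e face
```

```text
ft_force: [1.8, 1.7, -4.5]
32.15 tcp gauge [43.11 61.09] 0.0873 F [ 1.84  1.72 -4.53] g 0.286 rot [ 2.570e-01 -3.128e+00  2.000e-03]
range(68, 84) L (225.76, 16) R (251.84, 16)
range(95, 125) L (225.78, 30) R (251.79, 30)
range(140, 185) L (226.02, 45) R (251.42, 45)
row116 [226, 226, 226, 227, 227, 227, 230, 223, 133, 115, 159, 182, 185, 182, 182, 181]
ft_force: [-0.2, -0.0, -0.7]
32.8 tcp gauge [43. 62.] 0.0877 F [-0.16 -0.01 -0.71] g 0.365 rot [ 2.580e-01 -3.128e+00  1.000e-03]
range(68, 84) L (224.02, 16) R (250.1, 16)
range(95, 125) L (224.14, 30) R (251.06, 30)
range(140, 185) L (224.64, 45) R (250.06, 45)
row116 [228, 227, 228, 228, 228, 232, 233, 122, 134, 183, 182, 182, 183, 180, 180, 177]
```

```bash
python3 -m creep '[[[0.37,0,-1.5,0,0,0,0],[0.37,0,-3,0,0,0,0],[0.37,0,-3.8,0,0,0,0],[0.37,0,-3.8,0,0,0,0]]]'|grep force;  python3 edge.py v1 231 | grep -v -e fix -e tube -e face
python3 -m creep '[[[0.37,0,-0.4,0,0,0,0],[0.37,0,-0.4,0,0,0,0],[0.37,0,-0.4,0,0,0,0]]]'|grep force;  python3 edge.py v2 232 | grep -v -e fix -e tube -e face
```

```text
ft_force: [-0.2, 1.1, -1.3]
33.35 tcp gauge [43.11 58.08] 0.0874 F [-0.17  1.09 -1.27] g 0.365 rot [ 0.257 -3.128  0.   ]
range(68, 84) L (231.5, 16) R (257.5, 16)
range(95, 125) L (231.5, 30) R (257.5, 30)
range(140, 185) L (231.78, 45) R (257.14, 45)
row116 [227, 227, 227, 228, 226, 228, 227, 227, 227, 229, 226, 229, 231, 195, 123, 117]
ft_force: [1.1, 1.4, -0.9]
33.8 tcp gauge [43.12 58.  ] 0.0874 F [ 1.08  1.37 -0.9 ] g 0.372 rot [ 0.258 -3.128 -0.   ]
range(68, 84) L (231.81, 16) R (257.78, 16)
range(95, 125) L (231.85, 30) R (258.34, 30)
range(140, 185) L (231.98, 45) R (257.56, 45)
row116 [227, 227, 226, 227, 227, 227, 226, 226, 227, 228, 226, 228, 230, 222, 158, 112]
```

```bash
for k in 3 4 5; do python3 -m creep '[[[0.37,0,-0.5,0,0,0,0],[0.37,0,-0.5,0,0,0,0],[0.37,0,-0.5,0,0,0,0]]]'|grep force;  python3 edge.py v$k 232 | grep -v -e fix -e tube -e face; done
```

```text
ft_force: [0.1, 4.0, -1.9]
34.25 tcp gauge [43.1  57.76] 0.0874 F [ 0.11  3.99 -1.92] g 0.37 rot [ 2.580e-01 -3.128e+00 -1.000e-03]
range(68, 84) L (232.5, 16) R (258.5, 16)
range(95, 125) L (232.5, 30) R (258.81, 30)
range(140, 185) L (232.5, 45) R (258.02, 45)
row116 [227, 228, 227, 226, 229, 227, 227, 227, 226, 227, 227, 227, 229, 233, 189, 114]
ft_force: [0.9, 4.9, -0.7]
34.7 tcp gauge [43.11 57.68] 0.0875 F [ 0.86  4.86 -0.72] g 0.371 rot [ 2.580e-01 -3.128e+00 -2.000e-03]
range(68, 84) L (232.86, 16) R (258.87, 16)
range(95, 125) L (232.79, 30) R (259.23, 30)
range(140, 185) L (232.87, 45) R (258.31, 45)
row116 [227, 227, 226, 226, 227, 227, 227, 227, 226, 226, 226, 226, 229, 230, 192, 115]
ft_force: [0.3, 6.1, -2.5]
35.15 tcp gauge [43.08 57.55] 0.0875 F [ 0.27  6.09 -2.47] g 0.368 rot [ 2.590e-01 -3.128e+00 -3.000e-03]
range(68, 84) L (233.21, 16) R (259.5, 16)
range(95, 125) L (233.05, 30) R (259.07, 30)
range(140, 185) L (232.98, 44) R (258.66, 45)
row116 [228, 226, 227, 228, 227, 227, 228, 227, 226, 227, 228, 227, 228, 231, 218, 160]
```

Contact is clear (tilt ≈ 0.007 rad, ~0.5 N). I'll ease it back ~0.3 mm with the other finger for a lighter, squarer touch.

```bash
python3 -m creep '[[[0.37,0,2,0,0,0,0],[0.37,0,4,0,0,0,0],[0.37,0,6,0,0,0,0],[0.37,0,6.8,0,0,0,0],[0.37,0,6.8,0,0,0,0]]]'|grep force;  python3 edge.py x1 221 | grep -v -e fix -e tube -e face
for k in 2 3; do python3 -m creep '[[[0.37,0,0.5,0,0,0,0],[0.37,0,0.5,0,0,0,0],[0.37,0,0.5,0,0,0,0]]]'|grep force;  python3 edge.py x$k 220 | grep -v -e fix -e tube -e face; done
```

```text
ft_force: [-0.1, 0.2, -0.0]
35.8 tcp gauge [43.05 62.52] 0.0874 F [-0.14  0.16 -0.03] g 0.373 rot [ 2.570e-01 -3.128e+00  2.000e-03]
range(68, 84) L (222.91, 16) R (249.01, 16)
range(95, 125) L (222.94, 30) R (248.84, 30)
range(140, 185) L (223.2, 45) R (248.59, 45)
row116 [227, 226, 227, 230, 232, 153, 103, 145, 183, 185, 183, 180, 181, 180, 177, 179]
ft_force: [0.5, -0.4, -0.1]
36.25 tcp gauge [43.09 63.41] 0.0874 F [ 0.48 -0.36 -0.13] g 0.37 rot [ 2.570e-01 -3.128e+00  1.000e-03]
range(68, 84) L (221.19, 16) R (247.21, 16)
range(95, 125) L (221.5, 30) R (247.15, 30)
range(140, 185) L (221.75, 45) R (247.03, 45)
row116 [228, 227, 231, 238, 129, 126, 183, 186, 181, 181, 183, 177, 179, 177, 179, 181]
ft_force: [-0.5, -0.5, -0.4]
36.7 tcp gauge [43.09 63.97] 0.0874 F [-0.47 -0.5  -0.37] g 0.374 rot [ 2.580e-01 -3.128e+00  1.000e-03]
range(68, 84) L (220.13, 16) R (246.09, 16)
range(95, 125) L (220.19, 30) R (245.95, 30)
range(140, 185) L (220.6, 45) R (245.84, 45)
row116 [228, 231, 234, 130, 131, 185, 186, 183, 181, 179, 180, 177, 179, 178, 182, 182]
```

```bash
cat > ang.py <<'E'
from edge import *
a=[]
for r in ((68,84),(140,185)):
    m=sum(r)/2-.5
    L=edge(range(*r),int(sys.argv[2]),5,1)[0];Rr=edge(range(*r),int(sys.argv[2])+26,5,-1)[0]
    a.append([g(wray((L,m),.084,p)),g(wray((Rr,m),.084,p))])
for k in(0,1):d=a[1][k]-a[0][k];print('ANG',d[1]/d[0],a[0][k])
E
python3 -m creep '[[[0.37,0,-1,0,0,0,0],[0.37,0,-2,0,0,0,0],[0.37,0,-2,0,0,0,0]]]'|grep force
python3 ang.py y1 224|grep -e ANG -e tcp
python3 -c "
# baseline from s-series edges at the same camera attitude, TCP y 60.3
from h import *
p=ctrl.camera_params('wrist')
for nm,L,R_ in(('base',(231.94,232.33),(257.96,257.84)),('x3',(220.13,220.6),(246.09,245.84)),('x2',(221.19,221.75),(247.21,247.03)),('x1',(222.91,223.2),(249.01,248.59)),('u3',(224.02,224.64),(250.1,250.06))):
  c,s=np.cos(G[2]),np.sin(G[2]);o=[]
  for e in(L,R_):
    A,B=wray((e[0],75.5),.084,p),wray((e[1],162),.084,p);d=(B-A)[:2];o.append((-s*d[0]+c*d[1])/(c*d[0]+s*d[1]))
  print(nm,np.round(o,4))"
```

```text
ft_force: [-0.2, 0.3, 0.2]
37.15 tcp gauge [43.14 61.62] 0.0874 F [-0.24  0.29  0.21] g 0.37 rot [ 2.570e-01 -3.128e+00  1.000e-03]
ANG -0.010422277177158684 [-57.06699253  33.02466771]
ANG -0.011816004029972066 [-56.60500507  46.32443462]
base [-0.0088 -0.0062]
x3 [-0.0117 -0.0116]
x2 [-0.0103 -0.0104]
x1 [-0.0129 -0.0126]
u3 [-0.0086 -0.0079]
```

Tilt relative to the untouched baseline ≈ −0.004 rad: light contact (~0.25 N). Retract and check.

```bash
python3 -m creep '[[[0.37,0,0,-12,0,0,0],[0.37,0,0,-35,0,0,0],[0.37,0,0,-75,0,0,0],[0.37,0,0,-110,0,0,0],[0.37,0,0,-120,0,0,0]]]'
python3 -m creep '[[[0.37,0,-1,0,0,0,0],[0.37,60,100,0,0,0,0],[0.37,60,150,0,0,0,0],[0.37,60,150,0,0,0,0],[0.37,60,150,0,0,0,0]]]'
python3 - <<'E'
from h import *
im=ctrl.get_image('top')[:,:,::-1].copy();cv2.imwrite('pics/topF.png',im)
a=cv2.cvtColor(im,6).astype(float);b=cv2.cvtColor(cv2.imread('pics/top0.png'),6).astype(float)
d=(cv2.GaussianBlur(np.abs(a-b),(0,0),1)>25).astype(np.uint8)
k,l,st,ce=cv2.connectedComponentsWithStats(d)
for q,c in zip(st[1:],ce[1:]):
    if q[4]>8:print(q,c.round())
hsv=cv2.cvtColor(im,cv2.COLOR_BGR2HSV);c2=cv2.cvtColor(cv2.imread('pics/top2.png'),6)
for n in('top2','topF'):
    g=cv2.cvtColor(cv2.imread(f'pics/{n}.png'),6);m=(g>200).astype(np.uint8);m[:180]=0;m[290:]=0;m[:,220:]=0
    k,l,st,ce=cv2.connectedComponentsWithStats(m);i=1+st[1:,4].argmax();print(n,st[i],ce[i])
print(proj('top',gw(-35,-24,80)), proj('top',gw(-35,-79,84)),proj('top',gw(-35,31,84)))
E
```

```text
time: 37.8
position: [0.5851, 0.2329, 0.2126]
tool_rot: [-0.258, 3.128, 0.003]
ft_force: [0.4, 0.4, 0.5]
grip_width: 0.369
time: 38.3
position: [0.4941, 0.3746, 0.2067]
tool_rot: [0.272, -3.124, -0.003]
ft_force: [-1.2, 0.6, 0.2]
grip_width: 0.371
[ 326  183   25   59 1163] [337. 213.]
[  85  193   93   70 3051] [131. 225.]
[183 215  10  17 122] [187. 222.]
[161 218  14   8  88] [167. 222.]
[186 236   6   4  20] [188. 238.]
[194 246  11   4  29] [199. 247.]
[194 252  15   9 100] [201. 256.]
[108 257  72  19 513] [145. 266.]
[  117   260   443   160 17794] [334. 335.]Traceback (most recent call last):
  File "<stdin>", line 11, in <module>
ValueError: attempt to get argmax of an empty sequence
```

Run:
```python
from h import *
im=ctrl.get_image('side')[:,:,::-1].copy();cv2.imwrite('pics/sideF.png',im)
a=cv2.cvtColor(im,6).astype(float);b=cv2.cvtColor(cv2.imread('pics/side0.png'),6).astype(float)
for n,(x,y,w,h) in dict(short=(333,218,36,26),spray=(398,155,36,58),driver=(310,143,82,20),barrel=(215,165,45,50),yel1=(258,138,25,42),yel2=(278,215,28,50)).items():
    print(n,np.abs(a-b)[y:y+h,x:x+w].mean().round(2))
s=ctrl.get_state();print(s['ft_force'],s['time'])
# blade direction in side view: line through sliding blade, top camera row scan
t=cv2.cvtColor(cv2.imread('pics/topF.png'),6)
print(t[240,100:185].tolist())
```

```text
short 21.61
spray 24.29
driver 14.42
barrel 44.63
yel1 29.5
yel2 20.72
[-0.08830152 -0.49720044  0.21077688] 38.4
[139, 140, 138, 140, 137, 137, 142, 138, 140, 151, 163, 169, 167, 163, 161, 162, 139, 102, 66, 56, 85, 113, 128, 132, 133, 133, 131, 135, 136, 138, 141, 145, 144, 148, 149, 155, 157, 157, 162, 162, 163, 165, 168, 168, 171, 172, 173, 177, 177, 179, 181, 181, 180, 182, 183, 182, 182, 182, 181, 185, 184, 186, 186, 188, 187, 189, 191, 191, 191, 191, 192, 192, 193, 194, 194, 192, 178, 163, 156, 159, 153, 155, 157, 154, 126]
```

Run:
```python
from h import *
for f in('y1','w6'):
  for cam,R_ in(('side',dict(short=(333,218,36,26),spray=(398,155,36,58),driver=(310,143,82,20),barrel=(215,165,45,50),yel1=(258,138,25,42),yel2=(278,215,28,50))),('top',dict(short=(312,252,32,44),spray=(395,283,58,42),driver=(400,155,58,90),barrel=(258,115,45,48),yel1=(325,105,48,55),yel2=(243,208,60,42)))):
    a=cv2.cvtColor(cv2.imread(f'pics/{f}_{cam}.png'),6).astype(float);b=cv2.cvtColor(cv2.imread(f'pics/{cam}0.png'),6).astype(float)
    print(f,cam,{n:float(np.abs(a-b)[y:y+h,x:x+w].mean().round(1)) for n,(x,y,w,h) in R_.items()})
```

```text
y1 side {'short': 42.1, 'spray': 24.4, 'driver': 26.7, 'barrel': 35.6, 'yel1': 35.7, 'yel2': 24.5}
y1 top {'short': 30.4, 'spray': 18.6, 'driver': 10.0, 'barrel': 11.1, 'yel1': 10.4, 'yel2': 24.6}
w6 side {'short': 42.2, 'spray': 23.9, 'driver': 27.2, 'barrel': 40.6, 'yel1': 32.8, 'yel2': 24.2}
w6 top {'short': 33.1, 'spray': 15.6, 'driver': 8.5, 'barrel': 9.4, 'yel1': 8.8, 'yel2': 23.0}
```

Run:
```python
from h import *
for f in('top2','topF'):
    a=cv2.cvtColor(cv2.imread(f'pics/{f}.png'),6).astype(float);b=cv2.cvtColor(cv2.imread('pics/top0.png'),6).astype(float)
    print(f,{n:(float(np.abs(a-b)[y:y+h,x:x+w].mean().round(1)),float(a[y:y+h,x:x+w].mean().round()),float(b[y:y+h,x:x+w].mean().round())) for n,(x,y,w,h) in dict(short=(312,252,32,44),spray=(395,283,58,42),driver=(400,155,58,90),barrel=(258,115,45,48),yel1=(325,105,48,55),yel2=(243,208,60,42)).items()})
a=cv2.imread('pics/topF.png');hsv=cv2.cvtColor(a,cv2.COLOR_BGR2HSV);m=((hsv[...,1]<60)&(hsv[...,2]>90)).astype(np.uint8)
k,l,st,ce=cv2.connectedComponentsWithStats(m)
print([ (s.tolist(),c.round(1).tolist()) for s,c in zip(st[1:],ce[1:]) if s[4]>100])
```

```text
top2 {'short': (31.2, 93.0, 120.0), 'spray': (24.0, 123.0, 135.0), 'driver': (9.4, 111.0, 102.0), 'barrel': (10.3, 136.0, 126.0), 'yel1': (9.7, 120.0, 111.0), 'yel2': (21.5, 105.0, 117.0)}
topF {'short': (9.3, 121.0, 120.0), 'spray': (6.3, 142.0, 135.0), 'driver': (5.6, 107.0, 102.0), 'barrel': (6.1, 132.0, 126.0), 'yel1': (5.7, 116.0, 111.0), 'yel2': (5.9, 123.0, 117.0)}
[([261, 116, 38, 46, 1193], [279.3, 138.0]), ([402, 157, 26, 42, 168], [414.6, 177.2]), ([48, 180, 164, 104, 7597], [123.1, 228.7]), ([184, 214, 21, 27, 439], [193.7, 225.7]), ([314, 255, 26, 39, 605], [326.3, 273.6]), ([417, 288, 35, 34, 917], [433.8, 304.4])]
```

```bash
python3 -c "
from bench import ctrl
print(ctrl.close_job())"
```

```text
the job is handed in; nothing more can be done
None
```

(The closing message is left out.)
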